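Turn the face-down kitchen scale over and switch it on

TASK

The kitchen scale was left face down on the butcher's block after its battery was changed. Turn it over so that it stands flat and right way up on the block - let it down gently, do not drop it or let it flop over - and then press its green on key fully down and let go. Leave the glass jar and the spice jar standing where they are.

Things in the scene. Friction and masses are not known exactly. Their poses are not given: they have to be found in the camera images.
- block: Heavy butcher's block that does not move: 180 mm (its x) by 300 mm (its y), top face 50 mm above its origin, which is the centre of its underside on the worktop; its z points up. Short ends at y = +150 and -150 mm with only flat worktop (or the edge of the flat hob, 3 mm high) beside them. Wall cupboards hang behind the block: underside 510 mm up, front 100 to 145 mm behind its middle.
- scale: Loose flat kitchen scale, 0.25 to 0.5 kg: 165 mm deep (its x), 120 mm wide (its y), 26 mm thick (its z). Origin: centre of its underside, level with the soles of its feet; its z points from feet to weighing face, so down while it lies face down. White case z = 3 to 19 mm, edges rounded 4 mm; four feet of 16 mm diameter at x = +-68, y = +-45 mm. Can be gripped only across its thickness.
- scale_platform (a point): Centre of the scale's steel weighing face, in the scale's frame at x = 21.5, y = 0, z = 26 mm. The platform (z = 19 to 26 mm, x = -38.5 to 81.5, y = +-59 mm) is what the scale lies on when face down; the front strip (x = -82.5 to -38.5 mm) with display and key is 7 mm lower.
- scale_edge (a point): Middle of the scale's long side at its y = -60 mm, half-way up the case (z = 11 mm); the other long side is the same. Pushed by two spread fingers the scale slides and squares up to them. With 20 to 40 mm pushed out over an end of the block it still lies flat and a fingertip fits under; lifted there it turns about its other long edge, which holds on the wood by friction.
- on_key_top (a point): Centre of the top of the green on key, a sprung push key 20 mm (scale x) by 26 mm (scale y) on the scale's front strip; in the scale's frame at x = -61, y = -36, z = 23 mm when not pressed, 3 mm lower than the platform's top.
- on_key (a joint): Travel of the on key in m: 0 released, 0.0035 fully down. It clicks beyond 0.0028. The spring needs 1.5 N to start and 5 N for full travel and returns the key by itself.
- jar: Clear glass jar with a dark lid, 86 mm tall, 70 mm wide, origin at the centre of its underside; bystander on the worktop to the left.
- spice: Glass spice jar with a red cap, 109 mm tall, 45 mm wide, origin at the centre of its underside; bystander on the worktop in front of the hob.

How it is judged:
By the outcome, as a careful person would: the job done as asked, in the order asked, and still so for the second after the job is handed in, with the robot touching nothing.
It also fails if it takes over 64 s, if anything falls off the work surface, if the arm or the gripper's body presses on something with over 40 N, if the wrist force passes 120 N, or if a joint passes its speed limit or range.

ROBOT

A 6-joint arm with a two-finger parallel gripper is mounted at the origin on a cart in front of the work surface, level with it; the furniture and walls round the work are solid. World frame = base frame: x ahead of the robot, y to its left, z up, the work surface at z = 0. Lengths are in m, angles in rad, forces in N, time in s.
With the tool pointing down it reaches from about 0.425 to 0.95 m from the base axis. Payload 3.5 kg.
Tool frame: the origin (TCP) lies midway between the tips of the shut fingers; the grasp point (between the pads) lies 19 mm behind it; z points along the fingers, y is the line along which they close (so a half turn about z gives the same grasp; the last joint's range is limited). The gripper opens to 85 mm and grips with 20 to 120 N. Pads are 22 mm wide; open, the fingers measure 114 mm over their backs; the gripper's body (76 mm by 85 mm) begins 54 mm behind the grasp point. The pads swing forward as they close: fully open they stand 13 mm farther back than shut.
Start: joints at [1.013, 0.286, 1.577, -0, 1.279, -0.15], TCP at [0.268, 0.62, 0.231] pointing down, gripper open.
Joint ranges: [-2.77, 2.77], [-0.9, 2.22], [0.21, 2.48], [-1.53, 4.67], [0.24, 2.81], [-2.84, 2.84]. Speed limits (rad/s): [2.79, 2.79, 3.14, 3.14, 3.14, 3.14].

INTERFACE

Orientations are given as a unit quaternion [x, y, z, w].
In Python, from plant import * gives the robot as it stands.
- The arm moves only by the tool move_arm, never from a script. Its argument "moves" is a list of rows, each a list of 3 entries, a list of its own where there are three numbers: the opening, from 0 (shut) to 1 (fully open), then the shift along the tool's x, y, z in m, then the turn, a rotation vector about the tool's x, y, z in rad. A call has exactly 10 rows; each row shifts and turns the commanded pose from where the row before left it, along the tool's axes as they then stand; what a row does not reach is not made up. A row lasts 1/12 s, in which the tool goes at most 41.7 mm and 7.16 degrees, less where a joint would pass 70% of its speed; a pose out of reach is approached as far as the arm can. A call is refused whole if a number of a shift passes 0.0417 or a number of a turn 0.125, either way. A call with a gripper value outside its range is refused whole. The fingers move at their own pace and stop on an object; "grip_force" is the grip in N (left out, the last holds). Time passes only in rows, so rows that do not move let the fingers close, or fill a call up. It gives the time, the measured TCP pose, the force, the opening and the grip force at its end, in the units of the state.
- get_state(): the state, without advancing time (a new reading comes with each control period).
- read_camera(name): name is "side" or "top" or "wrist"; returns the picture (480x640x3 uint8, red, green, blue); there is no depth.
- camera_params(name): a dict with "fx", "fy", "cx", "cy" (pixels), "rvec" (rotation vector, rad) and "tvec" (3), from world to camera coordinates, as OpenCV has them; the wrist camera has in their place "tool_from_camera" (4x4, takes a point from camera to tool coordinates, whose origin is the TCP and whose axes are the flange's). Camera axes: x right, y down, z forward; pixel columns grow to the right and rows downward; lengths in m; the calibration is good to about 2 mm. A picture is of the moment at which its call begins: read the wrist's pose just before it. camera_params takes no time and is no camera call.
- sign_off(): hands the job in; it is judged then, once.
The state is a dict: "time": time; "qpos": joint angles; "dq": joint speeds; "joint_efforts": joint torques, N m; "eef_pos": TCP position; "tcp_rot": TCP orientation; "contact_force": force on the tool from outside, world axes, zero at the start; "wrist_torque": the same for the moment, N m; "opening": opening from 0.0 (shut) to 1.0 (fully open); "finger_force": force on a finger pad.
Only numpy, scipy, OpenCV 4.12 (cv2) and the standard library are available. Lean on these libraries where they do the work, as an engineer would, in place of code of your own. Each camera call takes 0.05 s, during which the arm holds its last target. There are 200 camera calls.

## Working session

There is one attempt and no reset: what is moved stays moved. The work goes in short steps, Python scripts to look and compute and a tool call to move; the robot and the scene stay as the last step left them, time stands still between calls to the robot, and variables do not carry over. Pictures are saved under pics/ and viewed, at most 10 in all, crops included, and the job is handed in when it is done.

Besides the shell and the picture viewer there is one more tool, called after "Emit:" in YAML: its name, and indented under it one key for each argument. move_arm: Moves the arm, as the interface text tells. Its arguments: {"type":"object","properties":{"moves":{"type":"array"},"grip_force":{"type":"number"}},"required":["moves"]}

```bash
mkdir -p pics; ls; python3 - <<'E'
from plant import *
import cv2,numpy as np
s=get_state();print(s)
ims=[read_camera(n) for n in("side","top")]
for n,i in zip(("side","top"),ims):
    cv2.imwrite(f"pics/{n}0.png",i[:,:,::-1]);print(n,camera_params(n))
print(camera_params("wrist"))
E
```

```text
pics
{'time': 0.0, 'qpos': array([ 1.01297817e+00,  2.87219498e-01,  1.57817357e+00, -4.36108269e-06,
        1.27860841e+00, -1.50004619e-01]), 'dq': array([ 0.00145374, -0.0014202 ,  0.00047477,  0.00149719,  0.00129875,
        0.00024582]), 'joint_efforts': array([ 1.47620362e-04, -4.05985951e+01, -2.92621887e+01, -1.18879220e-04,
        5.95646459e-03, -2.82395440e-07]), 'eef_pos': array([0.26733139, 0.61908866, 0.22991315]), 'tcp_rot': array([ 2.02495933e-01,  9.79282363e-01, -1.13049191e-03, -4.15454652e-04]), 'contact_force': array([-0.87682557, -0.31161883, -0.25267846]), 'wrist_torque': array([0.01217266, 0.04528955, 0.00564551]), 'finger_force': 0.0, 'opening': 1.000782806136343}
side {'fx': 531.382792565511, 'fy': 531.382792565511, 'cx': 318.8208505582296, 'cy': 239.55308842950262, 'rvec': array([ 2.13779362, -1.10619081,  0.4417794 ]), 'tvec': array([-0.05263389,  0.39054182,  1.24255323])}
top {'fx': 463.3521067962083, 'fy': 463.3521067962083, 'cx': 314.73800870540384, 'cy': 240.8592691272835, 'rvec': array([ 2.11530261, -2.11467213,  0.20938774]), 'tvec': array([0.23761222, 0.42082631, 1.31644358])}
{'fx': 395.647990617281, 'fy': 395.647990617281, 'cx': 313.37438756138886, 'cy': 240.97936846044442, 'tool_from_camera': array([[-1.29457031e-03, -9.54051393e-01, -2.99640223e-01,
         7.80825973e-02],
       [ 9.99998838e-01, -1.47615848e-03,  3.79662822e-04,
         1.62912631e-04],
       [-8.04534302e-04, -2.99639384e-01,  9.54052196e-01,
        -1.42573474e-01],
       [ 0.00000000e+00,  0.00000000e+00,  0.00000000e+00,
         1.00000000e+00]])}
```

View pics/top0.png

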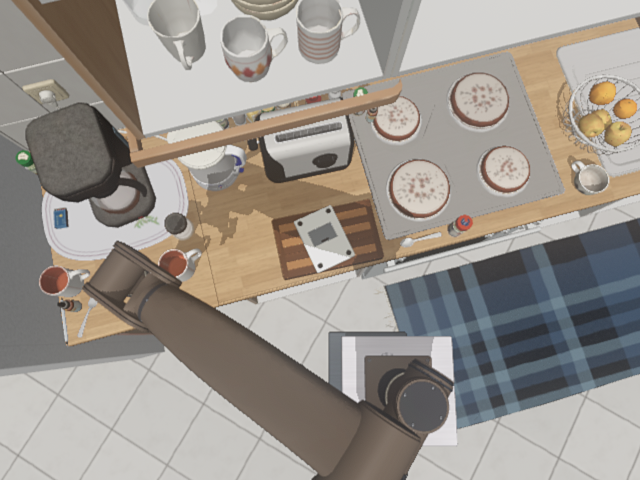

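View pics/side0.png

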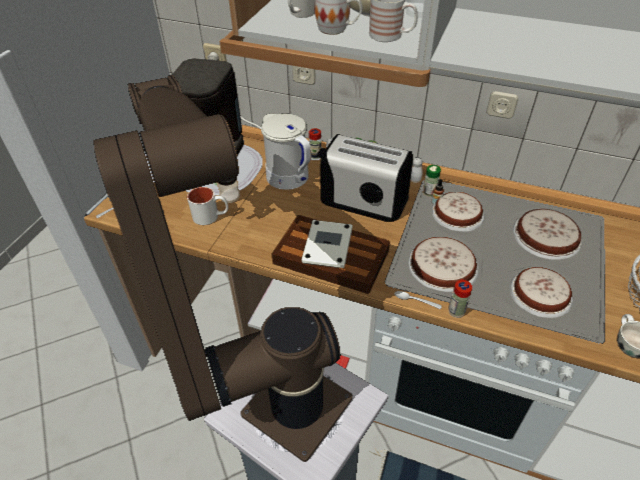

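The top view shows the block with corners near (272,222), (374,202), (383,262), (283,279), and the scale on it turned about 20° from square. I'll zoom in.

```bash
python3 - <<'E'
import cv2,numpy as np
a=cv2.imread("pics/top0.png")[190:290,260:395];b=cv2.imread("pics/side0.png")[205:300,260:400]
a=cv2.resize(a,(675,500),interpolation=cv2.INTER_CUBIC);cv2.imwrite("pics/topz.png",a)
E
```

```text
(no output)
```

View pics/topz.png

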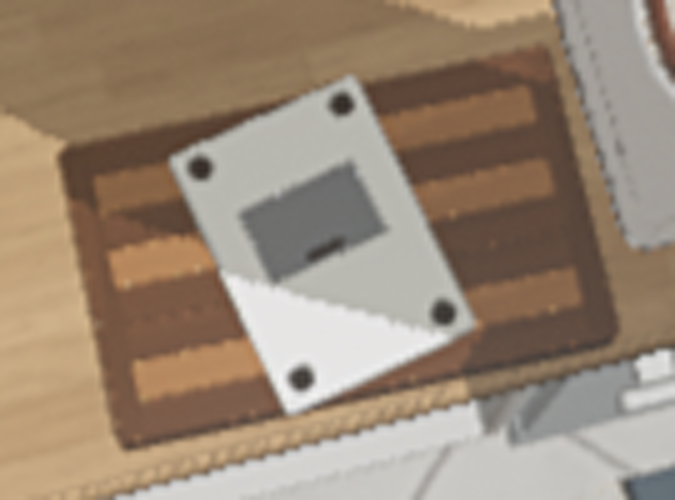

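```bash
cat > h.py <<'E'
from plant import *
import cv2,numpy as np
from scipy.spatial.transform import Rotation as R
def ray(cam,uv,z):
    p=camera_params(cam); A=R.from_rotvec(p["rvec"]).as_matrix(); c=-A.T@p["tvec"]
    uv=np.atleast_2d(uv).astype(float)
    d=np.c_[(uv[:,0]-p["cx"])/p["fx"],(uv[:,1]-p["cy"])/p["fy"],np.ones(len(uv))]@A
    return c+d*((z-c[2])/d[:,2])[:,None]
def wray(st,uv,z):
    p=camera_params("wrist");T=p["tool_from_camera"];Rt=R.from_quat(st["tcp_rot"]).as_matrix()
    c=Rt@T[:3,3]+st["eef_pos"]
    uv=np.atleast_2d(uv).astype(float)
    d=np.c_[(uv[:,0]-p["cx"])/p["fx"],(uv[:,1]-p["cy"])/p["fy"],np.ones(len(uv))]@(Rt@T[:3,:3]).T
    return c+d*((z-c[2])/d[:,2])[:,None]
def wproj(st,P):
    p=camera_params("wrist");T=p["tool_from_camera"];Rt=R.from_quat(st["tcp_rot"]).as_matrix()
    q=((np.atleast_2d(P)-st["eef_pos"])@Rt-T[:3,3])@T[:3,:3]
    return np.c_[p["fx"]*q[:,0]/q[:,2]+p["cx"],p["fy"]*q[:,1]/q[:,2]+p["cy"]]
E
python3 - <<'E'
from h import *
np.set_printoptions(precision=4,suppress=True)
f=np.array([(200,167),(341,104),(443,313),(301,378)])/5+[260,190]
b=np.array([(60,150),(550,47),(618,335),(123,448)])/5+[260,190]
F=ray("top",f,.076);B=ray("top",b,.05)
for P in(F,B):
    print(P[:,:2].tolist(),P.mean(0)); print([np.linalg.norm(P[i]-P[i-1]) for i in range(4)]); d=P-np.roll(P,1,0); print(np.degrees(np.arctan2(d[:,1],d[:,0])))
s=get_state();Rt=R.from_quat(s["tcp_rot"]).as_matrix();print(Rt)
E
```

```text
[[0.4653052962716912, 0.2801428384218524], [0.5028327875761294, 0.19869373220403352], [0.3799044185201445, 0.14131845303299145], [0.3425686936594595, 0.2221555392501423]] [0.4227 0.2106 0.076 ]
[np.float64(0.13574535161847084), np.float64(0.08967870152542477), np.float64(0.13565878732584716), np.float64(0.08904263506293966)]
[  25.2885  -65.2622 -154.9798  114.7905]
[[0.48190322408688213, 0.36357984929109477], [0.5448653150530849, 0.0736891260528782], [0.37157289685209716, 0.03833832658473996], [0.30585641489291704, 0.3241021247055435]] [0.426  0.1999 0.05  ]
[np.float64(0.18041887308657314), np.float64(0.29664938280470543), np.float64(0.17686136160558796), np.float64(0.29322278956029085)]
[  12.6392  -77.7461 -168.4701  102.951 ]
[[-0.918   0.3966 -0.0011]
 [ 0.3966  0.918  -0.0018]
 [ 0.0003 -0.0021 -1.    ]]
```

Emit:
move_arm:
  moves:
    - [1,[-0.028,-0.028,0],[0,0,0]]
    - [1,[-0.028,-0.028,0],[0,0,0]]
    - [1,[-0.028,-0.028,0],[0,0,0]]
    - [1,[-0.028,-0.028,0],[0,0,0]]
    - [1,[-0.028,-0.028,0],[0,0,0]]
    - [1,[-0.028,-0.028,0],[0,0,0]]
    - [1,[-0.028,-0.028,0],[0,0,0]]
    - [1,[-0.028,-0.028,0],[0,0,0]]
    - [1,[-0.028,-0.028,0],[0,0,0]]
    - [1,[0,0,0],[0.1,0.1,0]]

```text
time: 0.93
eef_pos: [0.3965, 0.282, 0.2298]
tcp_rot: [0.205, 0.977, -0.037, -0.054]
contact_force: [0.6, -0.1, -0.2]
opening: 1.002
finger_force: 0.0
```

```bash
python3 - <<'E'
from h import *
np.set_printoptions(precision=4,suppress=True)
s=get_state()
for k in("time","qpos","eef_pos","tcp_rot","contact_force"):print(k,s[k])
print(R.from_quat(s["tcp_rot"]).as_matrix())
w=read_camera("wrist");cv2.imwrite("pics/w1.png",w[:,:,::-1])
for n,uv,z in(("jar",(177,222),.086),("mug",(175,262),.09),("mughandle",(200,255),.05),("spice",(463,222),.109),("worktop edge L",(290,289),0.0),("toasterL",(268,182),.0),("toasterR",(352,165),0.)):print(n,ray("top",uv,z))
E
```

```text
time 0.9333
qpos [ 0.4082 -0.0594  1.9612  0.0024  1.3707 -0.7504]
eef_pos [0.3965 0.282  0.2298]
tcp_rot [ 0.2045  0.9767 -0.0368 -0.0541]
contact_force [ 0.5777 -0.099  -0.1553]
[[-0.9105  0.3956 -0.1208]
 [ 0.4035  0.9136 -0.0497]
 [ 0.0907 -0.094  -0.9914]]
jar [[0.467 0.632 0.086]]
mug [[0.3506 0.6295 0.09  ]]
mughandle [[0.3774 0.5705 0.05  ]]
spice [[ 0.4613 -0.1786  0.109 ]]
worktop edge L [[0.2838 0.3111 0.    ]]
toasterL [[0.616  0.3832 0.    ]]
toasterR [[0.6716 0.1214 0.    ]]
```

View pics/w1.png

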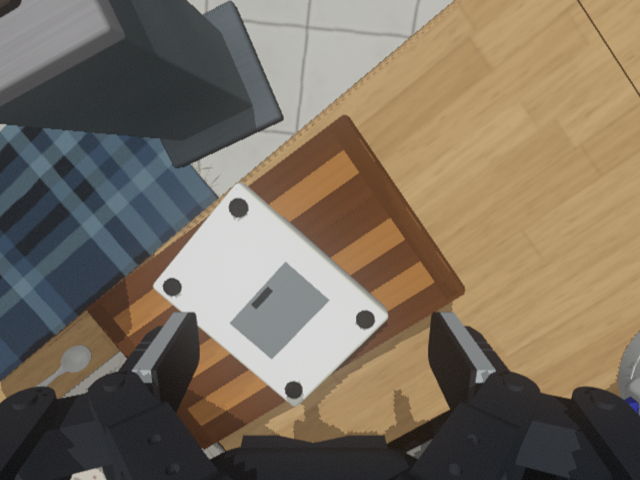

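Wrist view: feet are at (238,207), (173,287), (365,319), (293,390), and the left end of the block runs (345,117)–(463,290). I'll refine the poses and check reach at both ends.

```bash
cat > kin.py <<'E'
from h import *
from scipy.optimize import least_squares
q0=np.array([1.01298,.28722,1.57817,0,1.27861,-.15]);p0=np.array([.26733,.61909,.22991]);r0=R.from_quat([.202496,.979282,-.00113,-.000415])
def chain(q,k,c=0.,sg=1):
    h,a2,a3,L,off,ex=k; E=R.from_euler
    A=E('z',q[0])*E('y',q[1]);B=A*E('y',q[2]);W=B*E('z',sg*q[3])*E('y',q[4])*E('z',q[5])
    e=np.array([0,0,h])+A.apply([0,off,a2]); w=e+B.apply([ex,0,a3]); t=w+W.apply([0,0,L])
    return e,w,t,W*E('z',c)
LO=np.array([-2.77,-.9,.21,-1.53,.24,-2.84]);HI=np.array([2.77,2.22,2.48,4.67,2.81,2.84])
def ik(p,r,k,c,sg=1,n=40,seed=0,start=None):
    g=np.random.default_rng(seed);best=[]
    f=lambda q:(lambda o:np.r_[(o[2]-p)*5,(r.inv()*o[3]).as_rotvec()])(chain(q,k,c,sg))
    for i in range(n):
        x=g.uniform(LO,HI) if start is None else np.clip(start,LO+1e-4,HI-1e-4)
        s=least_squares(f,x,bounds=(LO,HI),max_nfev=80)
        if s.cost<1e-6 and not any(np.allclose(s.x,b,atol=.02) for b in best):best.append(s.x)
        if start is not None:break
    return best
E
python3 - <<'E'
from kin import *
np.set_printoptions(precision=3,suppress=True)
s=get_state()
f=wray(s,[(238,207),(173,287),(293,390),(365,319)],.076);b=wray(s,[(345,117),(463,290)],.05)
print("feet c",f.mean(0),[np.linalg.norm(f[i]-f[i-1]) for i in range(4)]);d=f[2]-f[1];print("long az",np.degrees(np.arctan2(d[1],d[0])));
d=b[1]-b[0];print("block end",b[:,:2],b.mean(0)[:2],np.linalg.norm(d),np.degrees(np.arctan2(d[1],d[0])))
D=[(q0,p0),(s["qpos"],s["eef_pos"])]
g=lambda k:np.r_[np.concatenate([chain(q,k)[2]-p for q,p in D]),1e-3*(k-[.2,.45,.4,.25,.1,0])]
k=least_squares(g,[.2,.45,.4,.25,.1,0]).x;print(k,g(k)[:6])
c=(chain(q0,k)[3].inv()*r0).as_rotvec();print(c);c=c[2]
print((chain(s["qpos"],k,c)[3].inv()*R.from_quat(s["tcp_rot"])).magnitude())
np.save("k.npy",np.r_[k,c])
th=np.radians(12.3);xb=np.array([np.cos(th),np.sin(th),0]);yb=np.array([-xb[1],xb[0],0]);C=np.array([.426,.2,0])
for sgn in(1,-1):
  z=-sgn*yb
  for up in(1,-1):
    y=np.array([0,0,up]);r=R.from_matrix(np.c_[np.cross(y,z),y,z])
    for zz in(.062,.2):
      P=C+sgn*yb*(.175-.017)+[0,0,zz]
      for q in ik(P,r,k,c):print(sgn,up,zz,q,"wrist",chain(q,k,c)[1],"elbow",chain(q,k,c)[0])
E
```

```text
feet c [0.427 0.216 0.076] [np.float64(0.13515397442284857), np.float64(0.0891360330029542), np.float64(0.13398498149350138), np.float64(0.08972380824537668)]
long az 24.70834313419681
block end [[0.316 0.331]
 [0.485 0.367]] [0.4   0.349] 0.17333496195190123 12.270828969455884
[ 0.223  0.442  0.565  0.259  0.101 -0.006] [ 0. -0. -0. -0.  0.  0.]
[ 0.    -0.     1.571]
3.768660482135972e-06
1 1 0.062 [ 0.918  0.874  1.614 -0.978  1.975  2.613] wrist [0.337 0.607 0.062] elbow [0.126 0.331 0.507]
1 1 0.2 [ 0.918  0.645  1.665 -1.051  2.069  2.445] wrist [0.337 0.607 0.2  ] elbow [0.081 0.273 0.576]
1 -1 0.062 [ 0.918  0.874  1.614 -0.978  1.975 -0.529] wrist [0.337 0.607 0.062] elbow [0.126 0.331 0.507]
1 -1 0.2 [ 0.918  0.645  1.665 -1.051  2.069 -0.696] wrist [0.337 0.607 0.2  ] elbow [0.081 0.273 0.576]
-1 1 0.062 [-0.566  0.696  1.974  0.848  1.896 -2.793] wrist [ 0.515 -0.207  0.062] elbow [ 0.294 -0.067  0.562]
-1 1 0.2 [-0.566  0.412  2.029  0.923  2.041 -2.602] wrist [ 0.515 -0.207  0.2  ] elbow [ 0.204 -0.01   0.628]
-1 -1 0.062 [-0.566  0.696  1.974  0.848  1.896  0.348] wrist [ 0.515 -0.207  0.062] elbow [ 0.294 -0.067  0.562]
-1 -1 0.2 [-0.566  0.412  2.029  0.923  2.041  0.54 ] wrist [ 0.515 -0.207  0.2  ] elbow [ 0.204 -0.01   0.628]
```

```bash
cat > plan.py <<'E'
from kin import *
from scipy.linalg import expm,logm
np.set_printoptions(precision=4,suppress=True)
K=np.load("k.npy");k,c=K[:6],K[6]
th=np.radians(12.4);xb=np.array([np.cos(th),np.sin(th),0]);yb=np.array([-xb[1],xb[0],0]);zb=np.array([0,0,1.])
EM=np.array([.397,.3465,0])
def W(x,y,z): return EM+xb*x+yb*(y-.15)+zb*z      # block frame -> world
def pose(p,zdir,ydir):
    T=np.eye(4);z=zdir/np.linalg.norm(zdir);T[:3,:3]=np.c_[np.cross(ydir,z),ydir,z];T[:3,3]=p;return T
def cur():
    s=get_state();T=np.eye(4);T[:3,:3]=R.from_quat(s["tcp_rot"]).as_matrix();T[:3,3]=s["eef_pos"];return T,s
def step(A,B,n=10,show=True):
    D=np.linalg.inv(A)@B;S=expm(np.real(logm(D))/n);v=S[:3,3].round(4);w=R.from_matrix(S[:3,:3]).as_rotvec().round(4)
    if show:print(n,"x",v.tolist(),w.tolist(),"norm",np.linalg.norm(v).round(4),np.linalg.norm(w).round(3))
    return B
def blk(p):
    d=p-EM;return np.array([d@xb,d@yb+.15,d[2]])
def chk(T,start=None):
    for q in ik(T[:3,3],R.from_matrix(T[:3,:3]),k,c,n=12,start=start):o=chain(q,k,c);print("  ik",q,"wrist",o[1],"elbow",o[0]);return q
    print("  NO IK")
E
python3 - <<'E'
from plan import *
A,s=cur()
B=step(A,pose(W(0,-.092,.14),-zb,xb),10);B2=step(B,pose(W(0,-.092,.050),-zb,xb),10)
step(B2,pose(W(0,.047,.050),-zb,xb),20);chk(B)
print("flip poses")
for ph in(20,30,40):
  for up in(1,-1):
    z=-yb*np.cos(np.radians(ph))-zb*np.sin(np.radians(ph));y=up*(zb*np.cos(np.radians(ph))-yb*np.sin(np.radians(ph)))
    for P in(W(0,.165,.06),W(0,.14,.25)):
        print(ph,up);chk(pose(P,z,y))
E
```

```text
10 x [-0.0172, -0.0077, 0.0087] [-0.0134, -0.0043, 0.0939] norm 0.0208 0.095
10 x [0.0, 0.0, 0.009] [0.0, 0.0, 0.0] norm 0.009 0.0
20 x [0.007, -0.0, 0.0] [0.0, 0.0, 0.0] norm 0.007 0.0
  ik [ 0.0206 -0.1093  2.1763 -0.      1.0745 -0.1958] wrist [0.449  0.1101 0.3988] elbow [-0.0503  0.0999  0.6624]
flip poses
20 1
  ik [ 0.9055  0.7176  1.6698 -0.8253  1.7313  2.5767] wrist [0.3416 0.5987 0.1485] elbow [0.1002 0.2911 0.556 ]
20 1
  ik [ 0.8764  0.4147  1.7041 -0.8975  1.8898  2.3519] wrist [0.3469 0.5743 0.3385] elbow [0.0365 0.2015 0.6276]
20 -1
  ik [ 0.9055  0.7176  1.6698 -0.8253  1.7313 -0.5649] wrist [0.3416 0.5987 0.1485] elbow [0.1002 0.2911 0.556 ]
20 -1
  ik [ 0.8764  0.4147  1.7041 -0.8975  1.8898 -0.7897] wrist [0.3469 0.5743 0.3385] elbow [0.0365 0.2015 0.6276]
30 1
  ik [ 0.8835  0.629   1.7172 -0.7488  1.6034  2.5456] wrist [0.3456 0.5801 0.1894] elbow [0.0871 0.2652 0.5804]
30 1
  ik [ 0.8533  0.3417  1.7183 -0.7947  1.7922  2.3271] wrist [0.351  0.5557 0.3794] elbow [0.0215 0.178  0.6395]
30 -1
  ik [ 0.8835  0.629   1.7172 -0.7488  1.6034 -0.596 ] wrist [0.3456 0.5801 0.1894] elbow [0.0871 0.2652 0.5804]
30 -1
  ik [ 0.8533  0.3417  1.7183 -0.7947  1.7922 -0.8145] wrist [0.351  0.5557 0.3794] elbow [0.0215 0.178  0.6395]
40 1
  ik [ 0.8522  0.5398  1.7698 -0.6678  1.4741  2.501 ] wrist [0.3512 0.5548 0.2264] elbow [0.0737 0.2375 0.6022]
40 1
  ik [ 0.8204  0.267   1.7397 -0.6884  1.694   2.2908] wrist [0.3566 0.5304 0.4164] elbow [0.0058 0.1542 0.6494]
40 -1
  ik [ 0.8522  0.5398  1.7698 -0.6678  1.4741 -0.6406] wrist [0.3512 0.5548 0.2264] elbow [0.0737 0.2375 0.6022]
40 -1
  ik [ 0.8204  0.267   1.7397 -0.6884  1.694  -0.8508] wrist [0.3566 0.5304 0.4164] elbow [0.0058 0.1542 0.6494]
```

Emit:
move_arm:
  moves:
    - [1,[-0.0172,-0.0077,0.0087],[-0.0134,-0.0043,0.0939]]
    - [1,[-0.0172,-0.0077,0.0087],[-0.0134,-0.0043,0.0939]]
    - [1,[-0.0172,-0.0077,0.0087],[-0.0134,-0.0043,0.0939]]
    - [1,[-0.0172,-0.0077,0.0087],[-0.0134,-0.0043,0.0939]]
    - [1,[-0.0172,-0.0077,0.0087],[-0.0134,-0.0043,0.0939]]
    - [1,[-0.0172,-0.0077,0.0087],[-0.0134,-0.0043,0.0939]]
    - [1,[-0.0172,-0.0077,0.0087],[-0.0134,-0.0043,0.0939]]
    - [1,[-0.0172,-0.0077,0.0087],[-0.0134,-0.0043,0.0939]]
    - [1,[-0.0172,-0.0077,0.0087],[-0.0134,-0.0043,0.0939]]
    - [1,[-0.0172,-0.0077,0.0087],[-0.0134,-0.0043,0.0939]]

```text
time: 1.82
eef_pos: [0.4506, 0.1144, 0.1409]
tcp_rot: [0.626, 0.78, 0.006, 0.003]
contact_force: [0.8, 0.7, 0.6]
opening: 1.0
finger_force: 0.0
```

Emit:
move_arm:
  moves:
    - [1,[0,0,0.009],[0,0,0]]
    - [1,[0,0,0.009],[0,0,0]]
    - [1,[0,0,0.009],[0,0,0]]
    - [1,[0,0,0.009],[0,0,0]]
    - [1,[0,0,0.009],[0,0,0]]
    - [1,[0,0,0.009],[0,0,0]]
    - [1,[0,0,0.009],[0,0,0]]
    - [1,[0,0,0.009],[0,0,0]]
    - [1,[0,0,0.009],[0,0,0]]
    - [1,[0,0,0.009],[0,0,0]]

```text
time: 2.65
eef_pos: [0.4512, 0.1151, 0.0504]
tcp_rot: [0.624, 0.781, 0.005, 0.002]
contact_force: [0.7, 0.1, -0.4]
opening: 1.005
finger_force: 0.0
```

```bash
python3 - <<'E'
from plan import *
A,s=cur();print(A,s["contact_force"],blk(A[:3,3]))
step(A,pose(W(0,.047,.050),-zb,xb),20)
E
```

```text
[[-0.2208  0.9753  0.0096  0.4512]
 [ 0.9753  0.2208  0.0045  0.1151]
 [ 0.0023  0.0104 -0.9999  0.0504]
 [ 0.      0.      0.      1.    ]] [ 0.7233  0.1197 -0.3503] [ 0.0032 -0.0876  0.0504]
20 x [0.0067, -0.0001, 0.0] [0.0005, -0.0001, 0.0003] norm 0.0067 0.001
```

Emit:
move_arm:
  moves:
    - [1,[0.007,0,0],[0,0,0]]
    - [1,[0.007,0,0],[0,0,0]]
    - [1,[0.007,0,0],[0,0,0]]
    - [1,[0.007,0,0],[0,0,0]]
    - [1,[0.007,0,0],[0,0,0]]
    - [1,[0.007,0,0],[0,0,0]]
    - [1,[0.007,0,0],[0,0,0]]
    - [1,[0.007,0,0],[0,0,0]]
    - [1,[0.007,0,0],[0,0,0]]
    - [1,[0.007,0,0],[0,0,0]]

```text
time: 3.48
eef_pos: [0.436, 0.1841, 0.0517]
tcp_rot: [0.624, 0.781, 0.005, 0.003]
contact_force: [0.7, -2.6, 0.1]
opening: 0.999
finger_force: 1.4
```

Emit:
move_arm:
  moves:
    - [1,[0.007,0,0],[0,0,0]]
    - [1,[0.007,0,0],[0,0,0]]
    - [1,[0.007,0,0],[0,0,0]]
    - [1,[0.007,0,0],[0,0,0]]
    - [1,[0.007,0,0],[0,0,0]]
    - [1,[0.007,0,0],[0,0,0]]
    - [1,[0.007,0,0],[0,0,0]]
    - [1,[0.006,0,0],[0,0,0]]
    - [1,[0.005,0,0],[0,0,0]]
    - [1,[0.003,0,0],[0,0,0]]

```text
time: 4.32
eef_pos: [0.4217, 0.2454, 0.0517]
tcp_rot: [0.624, 0.781, 0.005, 0.002]
contact_force: [0.8, -4.1, 1.7]
opening: 1.003
finger_force: 2.0
```

```bash
python3 - <<'E'
from plan import *
A,s=cur();print(A[:3],s["contact_force"],blk(A[:3,3]))
w=read_camera("wrist");cv2.imwrite("pics/w2.png",w[:,:,::-1]);t=read_camera("top");cv2.imwrite("pics/t2.png",cv2.resize(t[180:300,240:400,::-1],(800,600),interpolation=cv2.INTER_CUBIC))
E
```

```text
[[-0.221   0.9752  0.0098  0.4217]
 [ 0.9753  0.221   0.0045  0.2454]
 [ 0.0022  0.0105 -0.9999  0.0517]] [ 0.8014 -4.0596  1.7161] [0.0024 0.0459 0.0517]
```

View pics/t2.png

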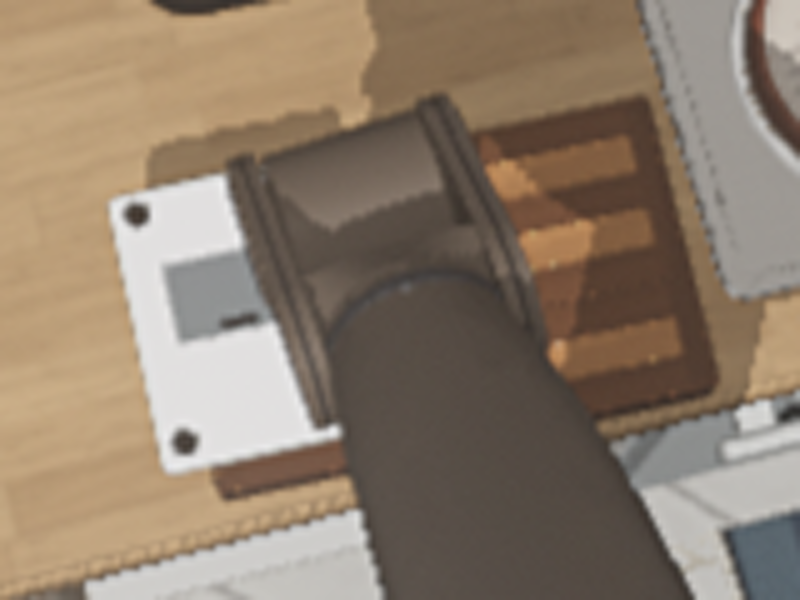

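The crop shows the scale squared up and overhanging the left end of the block. Its outer feet are at (136,214) and (184,441) in the crop, and the block's front-left corner is near (222,495).

```bash
python3 - <<'E'
from plan import *
F=ray("top",np.array([(136,214),(184,441)])/5+[240,180],.076);E=ray("top",np.array([(109,202),(164,472)])/5+[240,180],.073)
for p in (*F,*E):print(blk(p))
print(blk(ray("top",np.array([222,490])/5+[240,180],.05)[0]))
d=F[0]-F[1];print(np.degrees(np.arctan2(d[1],d[0])),np.linalg.norm(d))
A,s=cur();B=step(A,pose(A[:3,3]-yb*.02,-zb,xb),5);print("v")
def tilt(ph,p,up=-1):
    a=np.radians(ph);return pose(p,-yb*np.cos(a)-zb*np.sin(a),up*(zb*np.cos(a)-yb*np.sin(a)))
print(R.from_matrix(A[:3,:3].T@tilt(35,EM)[:3,:3]).as_rotvec())
E
```

```text
[0.0745 0.1625 0.076 ]
[-0.0608  0.1616  0.076 ]
[0.0857 0.1765 0.073 ]
[-0.0752  0.1763  0.073 ]
[-0.0892  0.1473  0.05  ]
12.768080289701047 0.13530641366486737
5 x [-0.004, -0.0, -0.0] [0.0021, -0.0007, 0.0013] norm 0.004 0.003
v
[ 0.761  -0.7414 -1.4362]
```

```bash
cat >> plan.py <<'E'
def tilt(ph,p,up=-1):
    a=np.radians(ph);return pose(p,-yb*np.cos(a)-zb*np.sin(a),up*(zb*np.cos(a)-yb*np.sin(a)))
E
python3 - <<'E'
from plan import *
A,s=cur()
U=A.copy();U[:3,3]+=-yb*.03+zb*.15
step(A,U,6)
V=tilt(28,W(.006,.30,.24));print("arc");step(U,V,18)
n=18;D=np.linalg.inv(U)@V;S=expm(np.real(logm(D))/n);T=U.copy();q=None
for i in range(n+1):
    if i%3==0:print(i,blk(T[:3,3]),T[:3,2]);q=chk(T,q) if q is not None else chk(T)
    T=T@S
X=tilt(28,W(.006,.249,.112));step(V,X,8);chk(X,q)
E
```

```text
6 x [-0.0049, 0.0002, -0.025] [-0.0, 0.0, 0.0] norm 0.0255 0.0
arc
18 x [0.0117, 0.009, -0.0097] [0.0475, -0.0464, -0.0778] norm 0.0177 0.102
0 [0.0023 0.0162 0.2016] [ 0.0094  0.0057 -0.9999]
  ik [ 0.2544 -0.1407  2.0847  0.0034  1.1871  0.0304] wrist [0.4255 0.2149 0.4604] elbow [-0.0854  0.082   0.6607]
3 [0.027  0.0548 0.2281] [-0.078  -0.1715 -0.9821]
  ik [ 0.3966  0.0248  1.886  -0.131   1.3722 -0.0248] wrist [0.464  0.3037 0.4823] elbow [-0.0288  0.0973  0.6649]
6 [0.0449 0.1014 0.2454] [-0.1188 -0.3574 -0.9264]
  ik [ 0.5326  0.1847  1.7069 -0.2503  1.5481 -0.1182] wrist [0.482  0.4012 0.4852] elbow [0.0188 0.1282 0.6575]
9 [0.0531 0.153  0.2539] [-0.1093 -0.5347 -0.8379]
  ik [ 0.662   0.3322  1.5552 -0.3659  1.7046 -0.2449] wrist [0.4765 0.4992 0.4707] elbow [0.0518 0.1682 0.6409]
12 [0.0497 0.2058 0.2545] [-0.0504 -0.6869 -0.725 ]
  ik [ 0.7856  0.4599  1.4402 -0.4846  1.8327 -0.3999] wrist [0.4466 0.5894 0.4421] elbow [0.0675 0.2102 0.6191]
15 [0.0339 0.256  0.2491] [ 0.0524 -0.7996 -0.5983]
  ik [ 0.9047  0.5602  1.371  -0.6074  1.9251 -0.5766] wrist [0.3937 0.6642 0.4039] elbow [0.0659 0.2471 0.5974]
18 [0.006 0.3   0.24 ] [ 0.1896 -0.8624 -0.4695]
  ik [ 1.0208  0.6268  1.3537 -0.7302  1.9784 -0.7655] wrist [0.3216 0.7175 0.3615] elbow [0.0496 0.2739 0.581 ]
8 x [0.0, 0.0111, 0.0131] [0.0, -0.0, -0.0] norm 0.0172 0.0
  ik [ 0.9731  0.6891  1.5177 -0.7162  1.781  -0.6411] wrist [0.3325 0.6677 0.2335] elbow [0.0749 0.2893 0.5641]
```

```bash
python3 - <<'E'
from plan import *
A,s=cur()
U=A.copy();U[:3,3]+=-yb*.03+zb*.10-xb*.02
step(A,U,5)
V=tilt(28,W(.006,.28,.17))
M=U.copy();M[:3,:3]=(R.from_matrix(U[:3,:3])*R.from_rotvec(R.from_matrix(U[:3,:3].T@V[:3,:3]).as_rotvec()*.5)).as_matrix();M[:3,3]=W(-.03,.15,.17)
q=None
for P,Q,n in((U,M,9),(M,V,9)):
  print("seg");step(P,Q,n);S=expm(np.real(logm(np.linalg.inv(P)@Q))/n);T=P.copy()
  for i in range(n+1):
    if i%3==0:
        q=chk(T,q) if q is not None else chk(T);print(i,blk(T[:3,3]),"wristblk",blk(chain(q,k,c)[1]))
    T=T@S
X=tilt(28,W(.006,.249,.112));step(V,X,5)
E
```

```text
5 x [-0.0059, -0.0038, -0.0201] [-0.0, 0.0, 0.0] norm 0.0213 0.0
seg
9 x [0.0144, 0.0029, -0.0048] [0.0475, -0.0464, -0.0778] norm 0.0155 0.102
  ik [ 0.2561 -0.1359  2.1771  0.0036  1.0899  0.0317] wrist [0.406  0.2106 0.4104] elbow [-0.0835  0.0824  0.661 ]
0 [-0.0177  0.0162  0.1516] wristblk [-0.0204  0.0153  0.4104]
  ik [ 0.4213  0.0057  2.0285 -0.1316  1.2528  0.0153] wrist [0.4244 0.3007 0.418 ] elbow [-0.039   0.0931  0.6651]
3 [-0.0123  0.0604  0.1638] wristblk [0.017  0.0994 0.418 ]
  ik [ 0.5739  0.1395  1.9035 -0.2411  1.4104 -0.0442] wrist [0.4215 0.3926 0.4093] elbow [-0.0031  0.1181  0.6608]
6 [-0.0161  0.106   0.1695] wristblk [0.0338 0.1898 0.4093]
  ik [ 0.7163  0.2592  1.8076 -0.338   1.5534 -0.1362] wrist [0.396  0.4785 0.3869] elbow [0.0193 0.1505 0.6503]
9 [-0.03  0.15  0.17] wristblk [0.0274 0.2791 0.3869]
seg
9 x [0.0021, 0.0105, -0.0112] [0.0475, -0.0464, -0.0778] norm 0.0155 0.102
  ik [ 0.7163  0.2592  1.8076 -0.338   1.5534 -0.1362] wrist [0.396  0.4785 0.3869] elbow [0.0193 0.1505 0.6503]
0 [-0.03  0.15  0.17] wristblk [0.0274 0.2791 0.3869]
  ik [ 0.8118  0.4141  1.6495 -0.4552  1.6977 -0.3027] wrist [0.3936 0.5615 0.3658] elbow [0.0493 0.1985 0.6277]
3 [-0.0081  0.1899  0.1782] wristblk [0.0429 0.3607 0.3658]
  ik [ 0.9074  0.5516  1.5219 -0.5813  1.8085 -0.4912] wrist [0.3697 0.6369 0.3327] elbow [0.0633 0.2448 0.5995]
6 [0.0045 0.2344 0.1778] wristblk [0.0357 0.4395 0.3327]
  ik [ 1.0026  0.6648  1.434  -0.7137  1.8788 -0.6951] wrist [0.3259 0.698  0.2915] elbow [0.0618 0.2843 0.5709]
9 [0.006 0.28  0.17 ] wristblk [0.006  0.5085 0.2915]
5 x [0.0, 0.0073, 0.0109] [0.0, -0.0, -0.0] norm 0.0131 0.0
```

Emit:
move_arm:
  moves:
    - [1,[-0.01,0,0],[0,0,0]]
    - [1,[-0.01,0,0],[0,0,0]]
    - [1,[-0.01,-0.005,-0.012],[0,0,0]]
    - [1,[0,-0.007,-0.022],[0,0,0]]
    - [1,[0,-0.007,-0.022],[0,0,0]]
    - [1,[0,0,-0.022],[0,0,0]]
    - [0.9,[0,0,-0.022],[0,0,0]]
    - [0.8,[0.0144,0.0029,-0.0048],[0.0475,-0.0464,-0.0778]]
    - [0.7,[0.0144,0.0029,-0.0048],[0.0475,-0.0464,-0.0778]]
    - [0.65,[0.0144,0.0029,-0.0048],[0.0475,-0.0464,-0.0778]]

```text
time: 5.25
eef_pos: [0.4056, 0.2547, 0.1649]
tcp_rot: [0.526, 0.845, -0.095, 0.013]
contact_force: [0.4, -0.7, -0.1]
opening: 0.651
finger_force: 0.0
```

Emit:
move_arm:
  moves:
    - [0.65,[0.0144,0.0029,-0.0048],[0.0475,-0.0464,-0.0778]]
    - [0.65,[0.0144,0.0029,-0.0048],[0.0475,-0.0464,-0.0778]]
    - [0.65,[0.0144,0.0029,-0.0048],[0.0475,-0.0464,-0.0778]]
    - [0.65,[0.0144,0.0029,-0.0048],[0.0475,-0.0464,-0.0778]]
    - [0.65,[0.0144,0.0029,-0.0048],[0.0475,-0.0464,-0.0778]]
    - [0.65,[0.0144,0.0029,-0.0048],[0.0475,-0.0464,-0.0778]]
    - [0.65,[0.0021,0.0105,-0.0112],[0.0475,-0.0464,-0.0778]]
    - [0.65,[0.0021,0.0105,-0.0112],[0.0475,-0.0464,-0.0778]]
    - [0.65,[0.0021,0.0105,-0.0112],[0.0475,-0.0464,-0.0778]]
    - [0.65,[0.0021,0.0105,-0.0112],[0.0475,-0.0464,-0.0778]]

```text
time: 6.08
eef_pos: [0.3843, 0.3983, 0.1784]
tcp_rot: [0.125, 0.908, -0.397, 0.043]
contact_force: [0.3, 0.1, -0.3]
opening: 0.647
finger_force: 0.0
```

```bash
python3 - <<'E'
from plan import *
A,s=cur();print(s["qpos"],s["opening"],blk(A[:3,3]),A[:3,2])
o=chain(s["qpos"],k,c);print("model err",o[2]-A[:3,3],(o[3].inv()*R.from_matrix(A[:3,:3])).magnitude())
step(A,tilt(28,W(.006,.28,.17)),6)
E
```

```text
[ 0.8352  0.4614  1.6017 -0.5034  1.7404 -0.3744] 0.6471811019617375 [-0.0013  0.2033  0.1784] [-0.0211 -0.732  -0.681 ]
model err [ 0.0034 -0.003   0.0025] 3.768660481832396e-06
6 x [0.0019, 0.0087, -0.0096] [0.039, -0.0386, -0.0643] norm 0.0131 0.085
```

Emit:
move_arm:
  moves:
    - [0.65,[0.0019,0.0087,-0.0096],[0.039,-0.0386,-0.0643]]
    - [0.65,[0.0019,0.0087,-0.0096],[0.039,-0.0386,-0.0643]]
    - [0.65,[0.0019,0.0087,-0.0096],[0.039,-0.0386,-0.0643]]
    - [0.65,[0.0019,0.0087,-0.0096],[0.039,-0.0386,-0.0643]]
    - [0.65,[0.0019,0.0087,-0.0096],[0.039,-0.0386,-0.0643]]
    - [0.65,[0.0019,0.0087,-0.0096],[0.039,-0.0386,-0.0643]]
    - [0.65,[0,0.009,0.0137],[0,0,0]]
    - [0.65,[0,0.009,0.0137],[0,0,0]]
    - [0.65,[0,0.009,0.0137],[0,0,0]]
    - [0.65,[0,0.009,0.0137],[0,0,0]]

```text
time: 6.92
eef_pos: [0.3819, 0.4423, 0.1108]
tcp_rot: [-0.09, 0.853, -0.512, 0.055]
contact_force: [0.2, -0.0, 0.3]
opening: 0.648
finger_force: 0.0
```

```bash
python3 - <<'E'
from plan import *
A,s=cur();print(s["qpos"],blk(A[:3,3]),A[:3,2])
w=read_camera("wrist");sd=read_camera("side")
w=w[:,:,::-1].copy();cv2.imwrite("pics/s3.png",cv2.resize(sd[140:320,180:420,::-1],(800,600),interpolation=cv2.INTER_CUBIC))
for uv in wproj(s,[W(.006+x,.177,z) for x in(-.0825,.0825) for z in(.05,.073)]+[W(x,.15,.05) for x in(-.09,.09)]):
    cv2.circle(w,tuple(int(v) for v in uv),3,(0,0,255),-1)
cv2.imwrite("pics/w3.png",w)
step(A,tilt(28,W(.006,.143,.056)),10)
E
```

```text
[ 0.9618  0.6873  1.5149 -0.7217  1.7793 -0.6468] [0.0059 0.2468 0.1108] [ 0.1866 -0.8624 -0.4705]
10 x [-0.0, -0.0, 0.0117] [0.0001, -0.0003, -0.0004] norm 0.0117 0.001
```

View pics/w3.png

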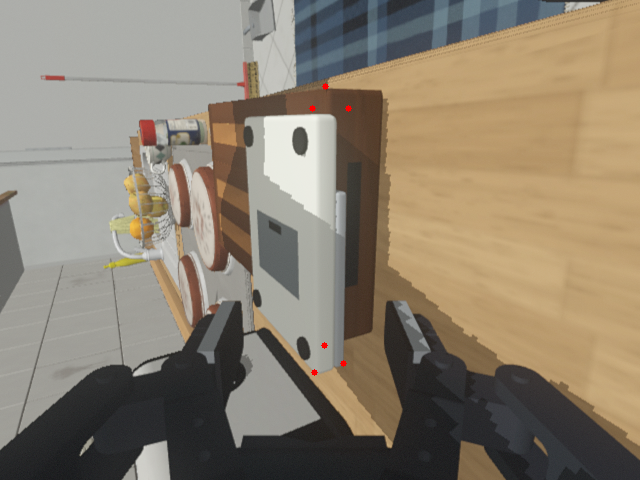

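Wrist view: the scale's side edge shows up where predicted, with its platform bottom at x≈345 and its back corner at (344,363). The platform strip starts at row 190, so the display and key strip is on the robot's side. The fingers straddle the edge, so I'll advance.

Emit:
move_arm:
  moves:
    - [0.65,[0,0,0.0117],[0,0,0]]
    - [0.65,[0,0,0.0117],[0,0,0]]
    - [0.65,[0,0,0.0117],[0,0,0]]
    - [0.65,[0,0,0.0117],[0,0,0]]
    - [0.65,[0,0,0.0117],[0,0,0]]
    - [0.65,[0,0,0.0117],[0,0,0]]
    - [0.65,[0,0,0.0117],[0,0,0]]
    - [0.65,[0,0,0.0117],[0,0,0]]
    - [0.65,[0,0,0.0117],[0,0,0]]
    - [0.65,[0,0,0.0117],[0,0,0]]

```text
time: 7.85
eef_pos: [0.4036, 0.3427, 0.0569]
tcp_rot: [-0.091, 0.853, -0.511, 0.056]
contact_force: [0.3, 1.0, 0.1]
opening: 0.649
finger_force: 0.0
```

```bash
python3 - <<'E'
from plan import *
A,s=cur();print(s["contact_force"],blk(A[:3,3]),A[:3,2])
w=read_camera("wrist");cv2.imwrite("pics/w4.png",w[:,:,::-1])
P0=blk(A[:3,3])
B=step(A,tilt(28,W(P0[0],P0[1],P0[2]+.012)),3)
C=step(B,tilt(28,W(P0[0],P0[1]-.002,P0[2]+.028)),5)
D=step(C,tilt(28,W(P0[0],P0[1]-.007,P0[2]+.046)),5)
E
```

```text
[0.2822 0.9549 0.0821] [0.0056 0.1449 0.0569] [ 0.1891 -0.8617 -0.4709]
3 x [-0.0, -0.0035, -0.0019] [0.0005, -0.0001, -0.0012] norm 0.004 0.001
5 x [0.0, -0.003, -0.0011] [0.0, -0.0, -0.0] norm 0.0032 0.0
5 x [0.0, -0.0036, -0.0008] [0.0, -0.0, -0.0] norm 0.0037 0.0
```

View pics/w4.png

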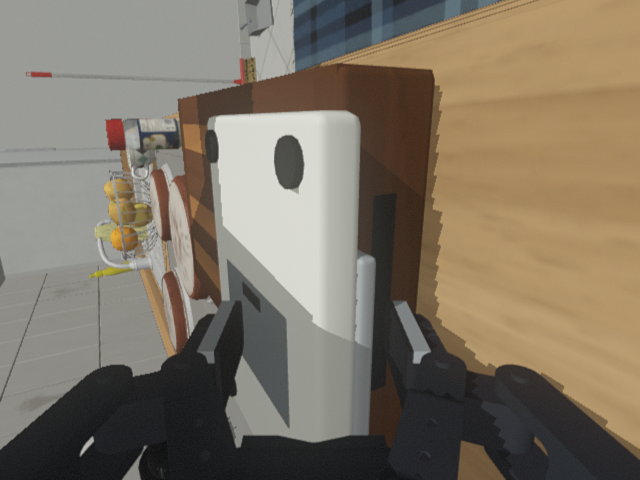

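The edge now lies between the fingers, with the lower pad (390,340) beneath the platform. Lifting.

Emit:
move_arm:
  moves:
    - [0.65,[0,-0.0035,-0.0019],[0,0,0]]
    - [0.65,[0,-0.0035,-0.0019],[0,0,0]]
    - [0.65,[0,-0.0035,-0.0019],[0,0,0]]
    - [0.65,[0,-0.003,-0.0011],[0,0,0]]
    - [0.65,[0,-0.003,-0.0011],[0,0,0]]
    - [0.65,[0,-0.003,-0.0011],[0,0,0]]
    - [0.65,[0,-0.003,-0.0011],[0,0,0]]
    - [0.65,[0,-0.003,-0.0011],[0,0,0]]
    - [0.65,[0,0,0],[0,0,0]]
    - [0.65,[0,0,0],[0,0,0]]

```text
time: 8.73
eef_pos: [0.4039, 0.3418, 0.0854]
tcp_rot: [-0.091, 0.853, -0.511, 0.057]
contact_force: [0.1, 1.7, -1.4]
opening: 0.651
finger_force: 1.3
```

Emit:
move_arm:
  moves:
    - [0.65,[0,-0.0036,-0.0008],[0,0,0]]
    - [0.65,[0,-0.0036,-0.0008],[0,0,0]]
    - [0.65,[0,-0.0036,-0.0008],[0,0,0]]
    - [0.65,[0,-0.0036,-0.0008],[0,0,0]]
    - [0.65,[0,-0.0036,-0.0008],[0,0,0]]
    - [0.6,[0,0,0],[0,0,0]]
    - [0.55,[0,0,0],[0,0,0]]
    - [0.5,[0,0,0],[0,0,0]]
    - [0.5,[0,0,0],[0,0,0]]
    - [0.5,[0,0,0],[0,0,0]]
  grip_force: 20

```text
time: 9.57
eef_pos: [0.4048, 0.3369, 0.1029]
tcp_rot: [-0.091, 0.853, -0.511, 0.056]
contact_force: [0.2, 1.6, -1.1]
opening: 0.499
finger_force: 1.1
```

```bash
python3 - <<'E'
from plan import *
A,s=cur();print(s["contact_force"],s["wrist_torque"],s["opening"],s["finger_force"],blk(A[:3,3]),A[:3,2])
w=read_camera("wrist");cv2.imwrite("pics/w5.png",w[:,:,::-1])
E
```

```text
[ 0.1588  1.6003 -1.0695] [0.801  0.1832 0.0219] 0.49866372020959115 1.128356906119734 [0.0056 0.139  0.1029] [ 0.1894 -0.8616 -0.4709]
```

View pics/w5.png

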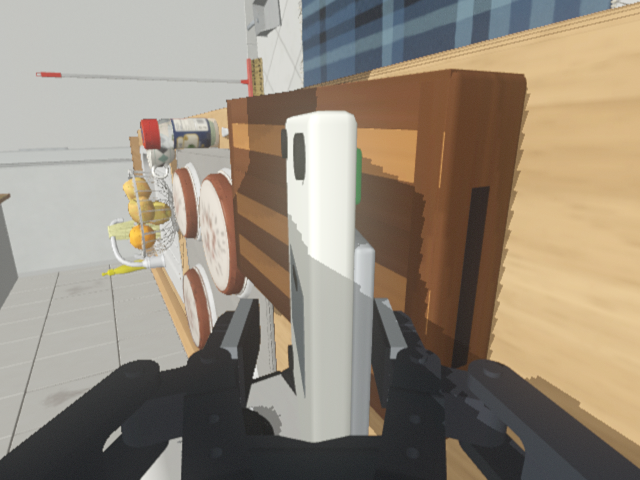

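The scale sits almost parallel between the pads and is tilted with them. The green key shows at (358,175) on the front and outer side. Gripping now.

Emit:
move_arm:
  moves:
    - [0.42,[0,0,0],[0,0,0]]
    - [0.37,[0,0,0],[0,0,0]]
    - [0.33,[0,0,0],[0,0,0]]
    - [0.3,[0,0,0],[0,0,0]]
    - [0.27,[0,0,0],[0,0,0]]
    - [0.24,[0,0,0],[0,0,0]]
    - [0.2,[0,0,0],[0,0,0]]
    - [0.1,[0,0,0],[0,0,0]]
    - [0,[0,0,0],[0,0,0]]
    - [0,[0,0,0],[0,0,0]]
  grip_force: 40

```text
time: 10.45
eef_pos: [0.4049, 0.3367, 0.1033]
tcp_rot: [-0.091, 0.853, -0.512, 0.056]
contact_force: [0.1, 1.2, 1.2]
opening: 0.26
finger_force: 39.9
```

Emit:
move_arm:
  moves:
    - [0,[0,0,0],[0,0,0]]
    - [0,[0,0,0],[0,0,0]]
    - [0,[0,-0.004,-0.002],[0,0,0]]
    - [0,[0,-0.004,-0.002],[0,0,0]]
    - [0,[0,-0.004,-0.002],[0,0,0]]
    - [0,[0,-0.004,-0.002],[0,0,0]]
    - [0,[0,-0.004,-0.002],[0,0,0]]
    - [0,[0,-0.004,-0.002],[0,0,0]]
    - [0,[0,0,0],[0,0,0]]
    - [0,[0,0,0],[0,0,0]]
  grip_force: 110

```text
time: 11.28
eef_pos: [0.405, 0.3363, 0.1301]
tcp_rot: [-0.091, 0.853, -0.511, 0.057]
contact_force: [-0.4, -0.6, -5.5]
opening: 0.238
finger_force: 109.7
```

```bash
python3 - <<'E'
from plan import *
A,s=cur();print(s["contact_force"],s["wrist_torque"],s["opening"],s["finger_force"],blk(A[:3,3]),A[:3,2])
w=read_camera("wrist");cv2.imwrite("pics/w6.png",w[:,:,::-1])
P=blk(A[:3,3]);q=s["qpos"]
B=step(A,tilt(28,W(P[0],.16,.27)),10);q=chk(B,q)
T=B.copy()
for i in range(1,6):
  Rr=np.eye(4);Rr[:3,:3]=R.from_rotvec([0,0,np.pi*i/5]).as_matrix();q=chk(B@Rr,q)
E
```

```text
[-0.4412 -0.6317 -5.4863] [ 1.3029  0.34   -0.0259] 0.23765983987068623 109.71718428656459 [0.0056 0.1383 0.1301] [ 0.1894 -0.8611 -0.4718]
10 x [-0.0, -0.0113, -0.0085] [0.0003, 0.0, -0.0004] norm 0.0141 0.0
  ik [ 0.8776  0.3735  1.6528 -0.8125  1.8549 -0.8307] wrist [0.3513 0.5807 0.3915] elbow [0.0256 0.1886 0.6346]
  ik [ 0.8776  0.3735  1.6528 -0.8125  1.8549 -0.2024] wrist [0.3513 0.5807 0.3915] elbow [0.0256 0.1886 0.6346]
  ik [ 0.8776  0.3735  1.6528 -0.8125  1.8549  0.4259] wrist [0.3513 0.5807 0.3915] elbow [0.0256 0.1886 0.6346]
  ik [ 0.8776  0.3735  1.6528 -0.8125  1.8549  1.0543] wrist [0.3513 0.5807 0.3915] elbow [0.0256 0.1886 0.6346]
  ik [ 0.8776  0.3735  1.6528 -0.8125  1.8549  1.6826] wrist [0.3513 0.5807 0.3915] elbow [0.0256 0.1886 0.6346]
  ik [ 0.8776  0.3735  1.6528 -0.8125  1.8549  2.3109] wrist [0.3513 0.5807 0.3915] elbow [0.0256 0.1886 0.6346]
```

View pics/w6.png

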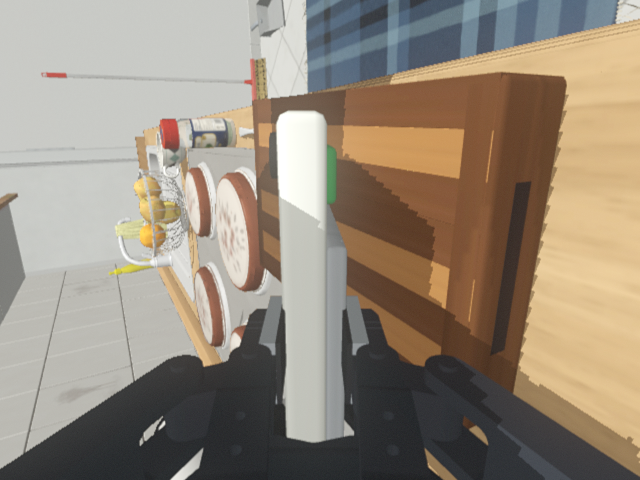

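The scale is held square between the pads and lifted, with the key at (330,172). That leaves me one picture. Next I raise it and roll.

Emit:
move_arm:
  moves:
    - [0,[0,-0.0113,-0.0085],[0,0,0]]
    - [0,[0,-0.0113,-0.0085],[0,0,0]]
    - [0,[0,-0.0113,-0.0085],[0,0,0]]
    - [0,[0,-0.0113,-0.0085],[0,0,0]]
    - [0,[0,-0.0113,-0.0085],[0,0,0]]
    - [0,[0,-0.0113,-0.0085],[0,0,0]]
    - [0,[0,-0.0113,-0.0085],[0,0,0]]
    - [0,[0,-0.0113,-0.0085],[0,0,0]]
    - [0,[0,-0.0113,-0.0085],[0,0,0]]
    - [0,[0,-0.0113,-0.0085],[0,0,0]]
  grip_force: 120

```text
time: 12.17
eef_pos: [0.3997, 0.3574, 0.2709]
tcp_rot: [-0.091, 0.853, -0.511, 0.056]
contact_force: [-0.7, 0.3, -4.9]
opening: 0.237
finger_force: 120.2
```

Emit:
move_arm:
  moves:
    - [0,[0,0,0],[0,0,0.05]]
    - [0,[0,0,0],[0,0,0.11]]
    - [0,[0,0,0],[0,0,0.11]]
    - [0,[0,0,0],[0,0,0.11]]
    - [0,[0,0,0],[0,0,0.11]]
    - [0,[0,0,0],[0,0,0.11]]
    - [0,[0,0,0],[0,0,0.11]]
    - [0,[0,0,0],[0,0,0.11]]
    - [0,[0,0,0],[0,0,0.11]]
    - [0,[0,0,0],[0,0,0.11]]

```text
time: 13.0
eef_pos: [0.3998, 0.3573, 0.2701]
tcp_rot: [0.347, 0.784, -0.415, 0.304]
contact_force: [0.1, -0.2, -4.5]
opening: 0.235
finger_force: 120.2
```

Emit:
move_arm:
  moves:
    - [0,[0,0,0],[0,0,0.11]]
    - [0,[0,0,0],[0,0,0.11]]
    - [0,[0,0,0],[0,0,0.11]]
    - [0,[0,0,0],[0,0,0.11]]
    - [0,[0,0,0],[0,0,0.11]]
    - [0,[0,0,0],[0,0,0.11]]
    - [0,[0,0,0],[0,0,0.11]]
    - [0,[0,0,0],[0,0,0.11]]
    - [0,[0,0,0],[0,0,0.11]]
    - [0,[0,0,0],[0,0,0.11]]

```text
time: 13.83
eef_pos: [0.3998, 0.3573, 0.2701]
tcp_rot: [0.706, 0.487, -0.195, 0.476]
contact_force: [-0.2, 0.2, -4.4]
opening: 0.233
finger_force: 120.2
```

Emit:
move_arm:
  moves:
    - [0,[0,0,0],[0,0,0.11]]
    - [0,[0,0,0],[0,0,0.11]]
    - [0,[0,0,0],[0,0,0.11]]
    - [0,[0,0,0],[0,0,0.11]]
    - [0,[0,0,0],[0,0,0.11]]
    - [0,[0,0,0],[0,0,0.11]]
    - [0,[0,0,0],[0,0,0.11]]
    - [0,[0,0,0],[0,0,0.11]]
    - [0,[0,0,0],[0,0,0.11]]
    - [0,[0,0,0],[0,0,0.0]]

```text
time: 14.67
eef_pos: [0.3998, 0.3573, 0.2701]
tcp_rot: [0.852, 0.095, 0.054, 0.512]
contact_force: [0.8, 0.3, -4.1]
opening: 0.236
finger_force: 120.2
```

```bash
python3 - <<'E'
from plan import *
A,s=cur();print(s["qpos"],s["contact_force"],s["wrist_torque"],s["opening"],s["finger_force"],blk(A[:3,3]),A[:3])
w=read_camera("wrist");cv2.imwrite("pics/w7.png",w[:,:,::-1])
# colours: green key & dark feet blobs in wrist picture
h=cv2.cvtColor(w,cv2.COLOR_RGB2HSV);m=cv2.inRange(h,(50,100,40),(80,255,255));n,l,st,ce=cv2.connectedComponentsWithStats(m);print([ (ce[i],st[i,4]) for i in range(1,n) if st[i,4]>60])
E
```

```text
[ 0.8677  0.3638  1.6556 -0.8187  1.8525  2.2938] [ 0.7761  0.3095 -4.0604] [1.3099 0.2718 0.0135] 0.23614353848176176 120.18081799149513 [0.0051 0.16   0.2701] [[ 0.9761  0.1068  0.1891  0.3998]
 [ 0.2171 -0.4585 -0.8618  0.3573]
 [-0.0053  0.8823 -0.4708  0.2701]]
[(array([330.7396, 174.5821]), np.int32(457))]
```

```bash
python3 - <<'E'
from plan import *
st=dict(tcp_rot=[0,0,0,1],eef_pos=np.zeros(3))
def sc(p,tx,tz): p=np.atleast_2d(p);return np.c_[tx-p[:,0],p[:,2]-14.5,tz+p[:,1]]/1000
f=lambda v:wproj(st,sc([(-82.5,-58,11),(82.5,-58,11)],*v))[:,1]-[112,439]
v=least_squares(f,[0,40]).x;print("tx,tz",v, "edge at tool z",v[1]-60)
print(wproj(st,sc([(-61,-36,23),(-61,-49,21),(-38.5,-59,26)],*v)))
im=cv2.imread("pics/w7.png");h=cv2.cvtColor(im,cv2.COLOR_BGR2HSV);m=cv2.inRange(h,(50,100,40),(80,255,255));print(cv2.boundingRect(m))
# white run along rows for column profile
g=im[:,:,:].min(2)
for col in(295,305,315,325):
    r=np.where(np.abs(np.diff(g[60:470,col].astype(int)))>25)[0]+60;print(col,r)
E
```

```text
tx,tz [-5.5468 83.2905] edge at tool z 23.290517706971883
[[332.589  160.0868]
 [329.4358 163.1483]
 [341.2288 217.879 ]]
(327, 147, 9, 56)
295 [110 437 438 439]
305 [ 60  61 110 440 441]
315 [126 142 441 442]
325 [168 439 440]
```

```bash
python3 - <<'E'
from plan import *
st=dict(tcp_rot=[0,0,0,1],eef_pos=np.zeros(3))
def sc(p,tx,tz): p=np.atleast_2d(p);return np.c_[tx-p[:,0],p[:,2]-14.5,tz+p[:,1]]/1000
P=[(-82.5,-58,11),(-71,-45,22),(-51,-49,22)]
f=lambda v:wproj(st,sc(P,*v))[:,1]-[110,147,203]
v=least_squares(f,[0,40],loss='soft_l1').x;print("tx,tz",v, "edge at tool z",v[1]-60,f(v))
for tz in(30,35,40,45):print(tz,wproj(st,sc(P+[(-38.5,-59,26)],0,tz))[:,1])
E
```

```text
tx,tz [-5.5403 44.8328] edge at tool z -15.167206315981119 [ 0.5403 -1.668   0.3455]
30 [ 88.3581 130.425  195.9704 242.8594]
35 [ 89.5629 129.9219 193.0859 238.052 ]
40 [ 90.67   129.4547 190.4042 233.598 ]
45 [ 91.6907 129.0198 187.9048 229.4598]
```

```bash
cat >> plan.py <<'E'
def place(ph,dz=0,py=.054,tz=.043,x=.005):
    a=np.radians(ph);return tilt(ph,W(x,py+(.053+tz)*np.cos(a)-.0145*np.sin(a),.05+dz+(.053+tz)*np.sin(a)+.0145*np.cos(a)),1)
E
python3 - <<'E'
from plan import *
A,s=cur();q=s["qpos"]
B=step(A,place(28,.02),10);q=chk(B,q);C=step(B,place(28,0.006),5);D=step(C,place(28,0),5);E=step(D,place(19),20);chk(E,q)
print(blk(B[:3,3]))
E
```

```text
10 x [0.0001, -0.0112, 0.0092] [-0.0001, 0.0, 0.001] norm 0.0145 0.001
  ik [ 0.8442  0.5081  1.7642 -0.8005  1.6641  2.4716] wrist [0.3567 0.5531 0.2494] elbow [0.0676 0.2279 0.6092]
5 x [-0.0, -0.0025, 0.0013] [0.0, 0.0, -0.0] norm 0.0028 0.0
5 x [0.0, -0.0011, 0.0006] [0.0, 0.0, -0.0] norm 0.0013 0.0
20 x [0.0, -0.0008, -0.0001] [-0.0079, 0.0, -0.0] norm 0.0008 0.008
  ik [ 0.8737  0.6456  1.7149 -0.8638  1.7472  2.5398] wrist [0.3515 0.5769 0.1792] elbow [0.0935 0.2688 0.576 ]
[0.005  0.132  0.1279]
```

Emit:
move_arm:
  moves:
    - [0,[0,-0.0112,0.0092],[0,0,0.001]]
    - [0,[0,-0.0112,0.0092],[0,0,0.001]]
    - [0,[0,-0.0112,0.0092],[0,0,0.001]]
    - [0,[0,-0.0112,0.0092],[0,0,0.001]]
    - [0,[0,-0.0112,0.0092],[0,0,0.001]]
    - [0,[0,-0.0112,0.0092],[0,0,0.001]]
    - [0,[0,-0.0112,0.0092],[0,0,0.001]]
    - [0,[0,-0.0112,0.0092],[0,0,0.001]]
    - [0,[0,-0.0112,0.0092],[0,0,0.001]]
    - [0,[0,-0.0112,0.0092],[0,0,0.001]]

```text
time: 15.55
eef_pos: [0.4057, 0.3292, 0.126]
tcp_rot: [0.853, 0.092, 0.056, 0.511]
contact_force: [0.6, 0.3, -5.0]
opening: 0.24
finger_force: 120.2
```

Emit:
move_arm:
  moves:
    - [0,[0,-0.0025,0.0013],[0,0,0]]
    - [0,[0,-0.0025,0.0013],[0,0,0]]
    - [0,[0,-0.0025,0.0013],[0,0,0]]
    - [0,[0,-0.0025,0.0013],[0,0,0]]
    - [0,[0,-0.0025,0.0013],[0,0,0]]
    - [0,[0,0,0],[0,0,0]]
    - [0,[0,0,0],[0,0,0]]
    - [0,[0,0,0],[0,0,0]]
    - [0,[0,0,0],[0,0,0]]
    - [0,[0,0,0],[0,0,0]]

```text
time: 16.38
eef_pos: [0.4056, 0.3296, 0.1135]
tcp_rot: [0.853, 0.092, 0.056, 0.511]
contact_force: [0.3, -0.5, -5.1]
opening: 0.234
finger_force: 120.4
```

```bash
python3 - <<'E'
from plan import *
A,s=cur();print(s["contact_force"],s["wrist_torque"],blk(A[:3,3]),A[:3,2])
sd=read_camera("side");tp=read_camera("top");cv2.imwrite("pics/s8f.png",sd[:,:,::-1]);cv2.imwrite("pics/t8f.png",tp[:,:,::-1])
a=cv2.resize(sd[180:320,240:420,::-1],(800,600),interpolation=cv2.INTER_CUBIC);cv2.imwrite("pics/s8.png",a)
E
```

```text
[ 0.2987 -0.4699 -5.0617] [ 1.3089  0.2242 -0.0006] [0.0048 0.1317 0.1135] [ 0.1893 -0.8615 -0.4711]
```

Emit:
move_arm:
  moves:
    - [0,[0,-0.0011,0.0006],[0,0,0]]
    - [0,[0,-0.0011,0.0006],[0,0,0]]
    - [0,[0,-0.0011,0.0006],[0,0,0]]
    - [0,[0,-0.0011,0.0006],[0,0,0]]
    - [0,[0,0,0],[0,0,0]]
    - [0,[0,0,0],[0,0,0]]
    - [0,[0,0,0],[0,0,0]]
    - [0,[0,0,0],[0,0,0]]
    - [0,[0,0,0],[0,0,0]]
    - [0,[0,0,0],[0,0,0]]

```text
time: 17.32
eef_pos: [0.4056, 0.3301, 0.1114]
tcp_rot: [0.852, 0.09, 0.057, 0.513]
contact_force: [-3.9, 2.9, 5.6]
opening: 0.233
finger_force: 121.6
```

Emit:
move_arm:
  moves:
    - [0,[0,-0.0009,0.0005],[0,0,0]]
    - [0,[0,-0.0009,0.0005],[0,0,0]]
    - [0,[0,0,0],[0,0,0]]
    - [0,[0,0,0],[0,0,0]]
    - [0,[0,0,0],[0,0,0]]
    - [0,[0,0,0],[0,0,0]]
    - [0,[0,0,0],[0,0,0]]
    - [0,[0,0,0],[0,0,0]]
    - [0,[0,0,0],[0,0,0]]
    - [0,[0,0,0],[0,0,0]]

```text
time: 18.15
eef_pos: [0.4056, 0.3303, 0.1109]
tcp_rot: [0.851, 0.09, 0.057, 0.514]
contact_force: [-6.6, 4.5, 9.0]
opening: 0.233
finger_force: 122.3
```

```bash
python3 - <<'E'
from plan import *
A,s=cur();print(blk(A[:3,3]),A[:3])
a=place(28,0,tz=.049);b=place(19,0,tz=.049);step(a,b,20)
w=read_camera("wrist");cv2.imwrite("pics/w9.png",w[:,:,::-1])
E
```

```text
[0.0049 0.1324 0.1109] [[ 0.9774  0.0934  0.1899  0.4056]
 [ 0.2116 -0.4554 -0.8648  0.3303]
 [ 0.0057  0.8854 -0.4648  0.1109]]
20 x [-0.0, -0.0008, -0.0001] [-0.0079, 0.0, -0.0] norm 0.0008 0.008
```

Emit:
move_arm:
  moves:
    - [0,[0,-0.0006,-0.0001],[-0.0079,0,0]]
    - [0,[0,-0.0008,-0.0001],[-0.0079,0,0]]
    - [0,[0,-0.0008,-0.0001],[-0.0079,0,0]]
    - [0,[0,-0.0008,-0.0001],[-0.0079,0,0]]
    - [0,[0,-0.0008,-0.0001],[-0.0079,0,0]]
    - [0,[0,-0.0008,-0.0001],[-0.0079,0,0]]
    - [0,[0,-0.0008,-0.0001],[-0.0079,0,0]]
    - [0,[0,-0.0008,-0.0001],[-0.0079,0,0]]
    - [0,[0,-0.0008,-0.0001],[-0.0079,0,0]]
    - [0,[0,-0.0008,-0.0001],[-0.0079,0,0]]

```text
time: 19.03
eef_pos: [0.4048, 0.3348, 0.1042]
tcp_rot: [0.83, 0.087, 0.061, 0.547]
contact_force: [-5.6, 5.8, 7.3]
opening: 0.232
finger_force: 122.1
```

Emit:
move_arm:
  moves:
    - [0,[0,-0.0008,-0.0001],[-0.0079,0,0]]
    - [0,[0,-0.0008,-0.0001],[-0.0079,0,0]]
    - [0,[0,-0.0008,-0.0001],[-0.0079,0,0]]
    - [0,[0,-0.0008,-0.0001],[-0.0079,0,0]]
    - [0,[0,-0.0008,-0.0001],[-0.0079,0,0]]
    - [0,[0,-0.0008,-0.0001],[-0.0079,0,0]]
    - [0,[0,-0.0008,-0.0001],[-0.0079,0,0]]
    - [0,[0,-0.0008,-0.0001],[-0.0079,0,0]]
    - [0,[0,-0.0008,-0.0001],[-0.0079,0,0]]
    - [0,[0,-0.0008,-0.0001],[-0.0079,0,0]]

```text
time: 19.87
eef_pos: [0.404, 0.3387, 0.097]
tcp_rot: [0.808, 0.085, 0.065, 0.58]
contact_force: [-4.7, 5.8, 7.2]
opening: 0.233
finger_force: 122.0
```

```bash
python3 - <<'E'
from plan import *
A,s=cur();print(s["contact_force"],s["wrist_torque"],s["opening"],blk(A[:3,3]),A[:3])
w=read_camera("wrist")[:,:,::-1];sd=read_camera("side")[:,:,::-1];tp=read_camera("top")[:,:,::-1]
o=np.zeros((600,800,3),np.uint8)
o[:300,:400]=cv2.resize(sd[170:320,220:420],(400,300));o[:300,400:]=cv2.resize(tp[180:300,220:380],(400,300),interpolation=cv2.INTER_CUBIC)
o[300:,:400]=cv2.resize(w,(400,300),interpolation=cv2.INTER_AREA);o[300:,400:]=cv2.resize(w[80:350,180:540],(400,300))
cv2.imwrite("pics/c10.png",o)
E
```

```text
[-4.6772  5.8066  7.163 ] [-1.016  -0.2855 -0.6011] 0.23310772605080254 [0.0052 0.1409 0.097 ] [[ 0.9771  0.0619  0.2034  0.404 ]
 [ 0.2125 -0.3132 -0.9256  0.3387]
 [ 0.0064  0.9477 -0.3192  0.097 ]]
```

View pics/c10.png

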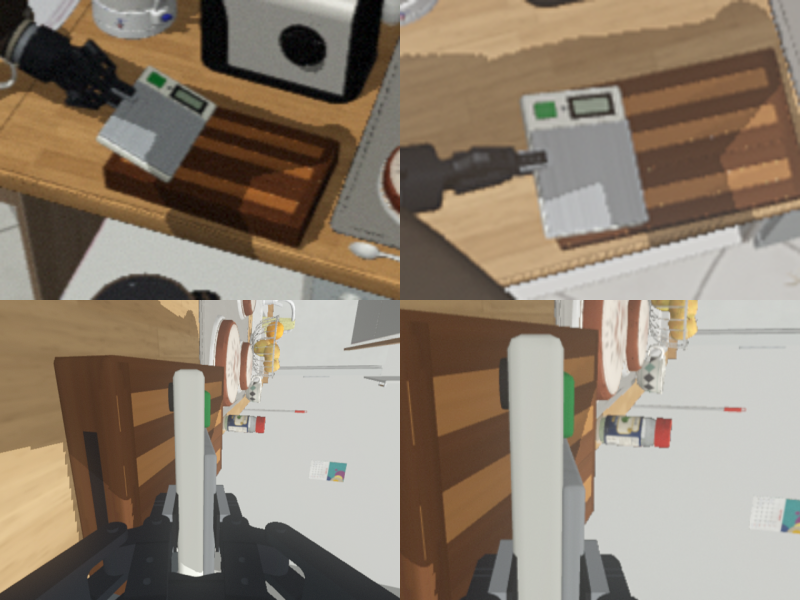

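The composite shows the scale right way up, twisted about 3° in the grip, with its far edge on the block. The key is at (545,110) in the top crop and the fingertips are about 16 mm in. I'll open gradually so the edge comes down on the lower finger.

Emit:
move_arm:
  moves:
    - [0.23,[0,0.001,0],[0,0,0]]
    - [0.26,[0,0,0],[0,0,0]]
    - [0.29,[0,0,0],[0,0,0]]
    - [0.32,[0,0,0],[0,0,0]]
    - [0.35,[0,0,0],[0,0,0]]
    - [0.38,[0,0,0],[0,0,0]]
    - [0.41,[0,0,-0.001],[0,0,0]]
    - [0.44,[0,0,-0.001],[0,0,0]]
    - [0.47,[0,0,-0.001],[0,0,0]]
    - [0.5,[0,0,0],[0,0,0]]
  grip_force: 20

```text
time: 20.85
eef_pos: [0.4031, 0.3397, 0.0943]
tcp_rot: [0.81, 0.087, 0.063, 0.577]
contact_force: [-0.3, -0.2, -2.6]
opening: 0.503
finger_force: 1.0
```

```bash
python3 - <<'E'
from plan import *
A,s=cur();print(s["contact_force"],s["finger_force"],s["opening"],blk(A[:3,3]))
w=read_camera("wrist")[:,:,::-1];tp=read_camera("top")
cv2.imwrite("pics/w11.png",w);cv2.imwrite("pics/t11.png",tp[:,:,::-1])
def g(i):
    h=cv2.cvtColor(i,cv2.COLOR_RGB2HSV);m=cv2.inRange(h,(50,100,40),(80,255,255));n,l,st,ce=cv2.connectedComponentsWithStats(m);return[(ce[i],st[i]) for i in range(1,n) if st[i,4]>15]
for n,i in(("t",tp),("w",w[:,:,::-1].copy()),("t before",cv2.imread("pics/t8f.png")[:,:,::-1].copy())):print(n,g(i))
B=A.copy();B[:3,3]+=-zb*.012+yb*.0015;step(A,B,10)
E
```

```text
[-0.3297 -0.1718 -2.5939] 0.9804261630051769 0.5033008938655125 [0.0045 0.1421 0.0943]
t [(array([ 25.0175, 159.3421]), array([ 16, 151,  17,  15, 114], dtype=int32)), (array([276.3056, 224.6944]), array([273, 222,   8,   6,  36], dtype=int32))]
w [(array([309.2514, 170.7337]), array([302, 143,  17,  59, 875], dtype=int32))]
t before [(array([ 25.0973, 159.3363]), array([ 16, 151,  17,  15, 113], dtype=int32)), (array([280.7059, 222.0294]), array([277, 220,   8,   5,  34], dtype=int32))]
10 x [-0.0, -0.0012, 0.0002] [0.0, 0.0, -0.0] norm 0.0012 0.0
```

Emit:
move_arm:
  moves:
    - [0.5,[0,-0.0014,0.0003],[0,0,0]]
    - [0.5,[0,-0.0014,0.0003],[0,0,0]]
    - [0.5,[0,-0.0014,0.0003],[0,0,0]]
    - [0.5,[0,-0.0014,0.0003],[0,0,0]]
    - [0.5,[0,-0.0014,0.0003],[0,0,0]]
    - [0.5,[0,-0.0014,0.0003],[0,0,0]]
    - [0.5,[0,-0.0014,0.0003],[0,0,0]]
    - [0.5,[0,-0.0014,0.0003],[0,0,0]]
    - [0.5,[0,-0.0014,0.0003],[0,0,0]]
    - [0.5,[0,-0.0014,0.0003],[0,0,0]]

```text
time: 21.78
eef_pos: [0.4031, 0.3417, 0.0802]
tcp_rot: [0.81, 0.087, 0.063, 0.577]
contact_force: [1.2, 2.2, -1.7]
opening: 0.498
finger_force: 1.2
```

```bash
cat > g.py <<'E'
from plan import *
def g(i):
    h=cv2.cvtColor(i,cv2.COLOR_RGB2HSV);m=cv2.inRange(h,(50,100,40),(80,255,255));n,l,st,ce=cv2.connectedComponentsWithStats(m);return[(ce[i],st[i]) for i in range(1,n) if st[i,4]>15]
def rep(tag):
    A,s=cur();print("F",s["contact_force"],s["finger_force"],s["opening"],blk(A[:3,3]),"phi",np.degrees(np.arcsin(-A[2,2])))
    w=read_camera("wrist");tp=read_camera("top");cv2.imwrite(f"pics/w{tag}.png",w[:,:,::-1]);cv2.imwrite(f"pics/t{tag}.png",tp[:,:,::-1])
    print("top",[x for x in g(tp) if x[0][0]>200]);print("wrist",g(w));return A,s,w,tp
E
python3 -c "
from g import *
rep(12)"
```

```text
F [ 1.1687  2.2329 -1.6975] 1.2109733861871064 0.49791221636117994 [0.0049 0.144  0.0802] phi 19.048718450115523
top [(array([275.4054, 225.6757]), array([272, 223,   8,   6,  37], dtype=int32))]
wrist [(array([316.044 , 171.5394]), array([ 305,  144,   24,   59, 1296], dtype=int32))]
```

Emit:
move_arm:
  moves:
    - [0.5,[0,-0.0014,0.0002],[0,0,0]]
    - [0.5,[0,-0.0014,0.0002],[0,0,0]]
    - [0.5,[0,-0.0014,0.0002],[0,0,0]]
    - [0.5,[0,-0.0014,0.0002],[0,0,0]]
    - [0.5,[0,-0.0014,0.0002],[0,0,0]]
    - [0.5,[0,0,0],[0,0,0]]
    - [0.5,[0,0,0],[0,0,0]]
    - [0.5,[0,0,0],[0,0,0]]
    - [0.5,[0,0,0],[0,0,0]]
    - [0.5,[0,0,0],[0,0,0]]

```text
time: 22.72
eef_pos: [0.4026, 0.3429, 0.0734]
tcp_rot: [0.81, 0.087, 0.063, 0.577]
contact_force: [0.6, -0.7, -2.4]
opening: 0.503
finger_force: 0.9
```

```bash
python3 -c "
from g import *
A,s,w,tp=rep(13)
G=cv2.cvtColor(tp,cv2.COLOR_RGB2GRAY)
"
```

```text
F [ 0.6427 -0.6953 -2.4116] 0.9384100930765271 0.5025762789202095 [0.0046 0.1452 0.0734] phi 19.02929165727458
top [(array([275.    , 226.2857]), array([272, 224,   7,   6,  35], dtype=int32))]
wrist [(array([318.7979, 171.2384]), array([ 306,  143,   28,   60, 1489], dtype=int32))]
```

Emit:
move_arm:
  moves:
    - [0.5,[0,-0.0012,0.0003],[0,0,0]]
    - [0.5,[0,-0.0012,0.0003],[0,0,0]]
    - [0.5,[0,-0.0012,0.0003],[0,0,0]]
    - [0.5,[0,-0.0012,0.0003],[0,0,0]]
    - [0.5,[0,-0.0012,0.0003],[0,0,0]]
    - [0.5,[0,0,0],[0,0,0]]
    - [0.5,[0,0,0],[0,0,0]]
    - [0.5,[0,0,0],[0,0,0]]
    - [0.5,[0,0,0],[0,0,0]]
    - [0.5,[0,0,0],[0,0,0]]

```text
time: 23.65
eef_pos: [0.4027, 0.3436, 0.0675]
tcp_rot: [0.81, 0.087, 0.063, 0.577]
contact_force: [-0.9, -0.5, -0.3]
opening: 0.501
finger_force: 0.0
```

```bash
python3 -c "
from g import *
A,s,w,tp=rep(14)
"
```

```text
F [-0.8965 -0.4691 -0.2549] 0.0 0.5010427207187661 [0.0049 0.146  0.0675] phi 19.04161119821081
top [(array([274.8   , 226.6286]), array([271, 224,   8,   6,  35], dtype=int32))]
wrist [(array([322.7895, 172.01  ]), array([ 309,  144,   30,   60, 1606], dtype=int32))]
```

```bash
python3 -c "
from plan import *
K=ray('top',[[274.8,226.63]],.073)[0];print('key blk',blk(K))
A,s=cur();P=blk(A[:3,3])
B=A.copy();B[:3,3]+=-zb*.002+yb*.012;step(A,B,3)
C=A.copy();C[:3,3]+=yb*.10+zb*.03;step(B,C,7)
a=np.radians(25);z=-yb*np.cos(a)-zb*np.sin(a)
D=pose(W(.0,.25,.10),z,-xb);step(C,D,18);D2=pose(W(0,.25,.10),z,xb);step(C,D2,18)
chk(C,s['qpos']);chk(D);chk(D2)
"
```

```text
key blk [0.0594 0.1435 0.073 ]
3 x [-0.0, -0.0019, -0.0036] [0.0, -0.0, -0.0] norm 0.0041 0.0
7 x [-0.0, 0.0002, -0.0134] [0.0, -0.0, -0.0] norm 0.0134 0.0
18 x [-0.0002, 0.0002, -0.0003] [0.0046, -0.0045, 0.0871] norm 0.0004 0.087
18 x [-0.0003, -0.0002, -0.0003] [0.0045, 0.0046, -0.0873] norm 0.0005 0.088
  ik [ 0.9867  0.7778  1.4859 -0.7902  1.8738  2.5269] wrist [0.3287 0.6802 0.1818] elbow [0.087  0.3146 0.5379]
  ik [ 0.9855  0.725   1.5123 -0.734   1.8071 -2.1906] wrist [0.3252 0.6733 0.2094] elbow [0.078  0.3003 0.5538]
  ik [ 0.9855  0.725   1.5123 -0.734   1.8071  0.951 ] wrist [0.3252 0.6733 0.2094] elbow [0.078  0.3003 0.5538]
```

Emit:
move_arm:
  moves:
    - [0.5,[0,-0.0019,-0.0036],[0,0,0]]
    - [0.5,[0,-0.0019,-0.0036],[0,0,0]]
    - [0.5,[0,-0.0019,-0.0036],[0,0,0]]
    - [0.5,[0,0,-0.0134],[0,0,0]]
    - [0.5,[0,0,-0.0134],[0,0,0]]
    - [0.5,[0,0,-0.0134],[0,0,0]]
    - [0.5,[0,0,-0.0134],[0,0,0]]
    - [0.5,[0,0,-0.0134],[0,0,0]]
    - [0.5,[0,0,-0.0134],[0,0,0]]
    - [0.5,[0,0,-0.0134],[0,0,0]]

```text
time: 24.58
eef_pos: [0.3804, 0.4439, 0.0965]
tcp_rot: [0.81, 0.087, 0.063, 0.577]
contact_force: [-0.2, -0.4, -0.0]
opening: 0.501
finger_force: 0.0
```

Emit:
move_arm:
  moves:
    - [0.6,[0,0,0],[0.005,0.005,-0.0873]]
    - [0.7,[0,0,0],[0.005,0.005,-0.0873]]
    - [0.8,[0,0,0],[0.005,0.005,-0.0873]]
    - [0.9,[0,0,0],[0.005,0.005,-0.0873]]
    - [1,[0,0,0],[0.005,0.005,-0.0873]]
    - [1,[0,0,0],[0.005,0.005,-0.0873]]
    - [1,[0,0,0],[0.005,0.005,-0.0873]]
    - [1,[0,0,0],[0.005,0.005,-0.0873]]
    - [1,[0,0,0],[0.005,0.005,-0.0873]]
    - [1,[0,0,0],[0.005,0.005,-0.0873]]

```text
time: 25.42
eef_pos: [0.3806, 0.4433, 0.0964]
tcp_rot: [0.708, 0.438, -0.17, 0.527]
contact_force: [-0.4, 0.5, 0.6]
opening: 1.001
finger_force: 0.0
```

```bash
python3 -c "
from g import *
A,s,w,tp=rep(15)
a=np.radians(25);z=-yb*np.cos(a)-zb*np.sin(a)
D=step(A,pose(W(0,.25,.10),z,xb),8)
# scale in top image: bright pixels outline
K=ray('top',[g(tp)[-1][0]],.073)[0];print('key',blk(K))
"
```

```text
F [-0.446   0.5011  0.5786] 0.0 1.0011794101808613 [0.0048 0.2481 0.0964] phi 22.775530648393275
top [(array([274.6667, 226.7576]), array([271, 224,   8,   6,  33], dtype=int32))]
wrist [(array([395.9067, 205.1754]), array([382, 193,  27,  25, 268], dtype=int32))]
8 x [-0.0005, -0.0004, -0.0004] [0.0045, 0.0036, -0.0867] norm 0.0008 0.087
key [0.0592 0.1439 0.073 ]
```

Emit:
move_arm:
  moves:
    - [1,[0,0,0],[0.0045,0.0036,-0.0867]]
    - [1,[0,0,0],[0.0045,0.0036,-0.0867]]
    - [1,[0,0,0],[0.0045,0.0036,-0.0867]]
    - [1,[0,0,0],[0.0045,0.0036,-0.0867]]
    - [1,[0,0,0],[0.0045,0.0036,-0.0867]]
    - [1,[0,0,0],[0.0045,0.0036,-0.0867]]
    - [1,[0,0,0],[0.0045,0.0036,-0.0867]]
    - [1,[0,0,0],[0.0045,0.0036,-0.0867]]
    - [1,[0,0,0],[0,0,0]]
    - [1,[0,0,0],[0,0,0]]

```text
time: 26.35
eef_pos: [0.3809, 0.4425, 0.0961]
tcp_rot: [0.531, 0.655, -0.335, 0.42]
contact_force: [-0.9, -0.6, 0.3]
opening: 1.0
finger_force: 0.0
```

```bash
python3 -c "
from plan import *
A,s=cur();print(blk(A[:3,3]),A[:3])
a=np.radians(25);z=-yb*np.cos(a)-zb*np.sin(a)
B=step(A,pose(W(0,.195,.0595),z,xb),10);C=step(B,pose(W(0,.128,.0595),z,xb),14);chk(C,s['qpos'])
"
```

```text
[0.0049 0.2472 0.0961] [[-0.0824  0.9774  0.1948  0.3809]
 [ 0.4137  0.2114 -0.8855  0.4425]
 [-0.9067  0.0076 -0.4218  0.0961]]
10 x [0.0011, -0.0005, 0.0063] [0.0, 0.0001, -0.0008] norm 0.0064 0.001
14 x [-0.002, 0.0, 0.0043] [0.0, -0.0, 0.0] norm 0.0047 0.0
  ik [ 0.8513  0.6312  1.7652 -0.8194  1.6247  0.9923] wrist [0.3514 0.5541 0.1689] elbow [0.0961 0.2628 0.5798]
```

Emit:
move_arm:
  moves:
    - [1,[0.0011,-0.0005,0.0063],[0,0,-0.0008]]
    - [1,[0.0011,-0.0005,0.0063],[0,0,-0.0008]]
    - [1,[0.0011,-0.0005,0.0063],[0,0,-0.0008]]
    - [1,[0.0011,-0.0005,0.0063],[0,0,-0.0008]]
    - [1,[0.0011,-0.0005,0.0063],[0,0,-0.0008]]
    - [1,[0.0011,-0.0005,0.0063],[0,0,-0.0008]]
    - [1,[0.0011,-0.0005,0.0063],[0,0,-0.0008]]
    - [1,[0.0011,-0.0005,0.0063],[0,0,-0.0008]]
    - [1,[0.0011,-0.0005,0.0063],[0,0,-0.0008]]
    - [1,[0.0011,-0.0005,0.0063],[0,0,-0.0008]]

```text
time: 27.18
eef_pos: [0.3875, 0.389, 0.059]
tcp_rot: [0.527, 0.658, -0.338, 0.418]
contact_force: [0.3, -0.5, -0.3]
opening: 0.999
finger_force: 0.0
```

Emit:
move_arm:
  moves:
    - [1,[-0.002,0,0.0043],[0,0,0]]
    - [1,[-0.002,0,0.0043],[0,0,0]]
    - [1,[-0.002,0,0.0043],[0,0,0]]
    - [1,[-0.002,0,0.0043],[0,0,0]]
    - [1,[-0.002,0,0.0043],[0,0,0]]
    - [1,[-0.002,0,0.0043],[0,0,0]]
    - [1,[-0.002,0,0.0043],[0,0,0]]
    - [1,[-0.002,0,0.0043],[0,0,0]]
    - [1,[0,0,0],[0,0,0]]
    - [1,[0,0,0],[0,0,0]]

```text
time: 28.02
eef_pos: [0.3957, 0.3523, 0.0595]
tcp_rot: [0.527, 0.658, -0.338, 0.418]
contact_force: [0.6, -0.7, -0.0]
opening: 0.999
finger_force: 0.0
```

```bash
python3 -c "
from g import *
A,s,w,tp=rep(16)
K=ray('top',[g(tp)[-1][0]],.073)[0];print('key top',blk(K));K=wray(s,[g(w)[0][0]],.073)[0];print('key wrist',blk(K))
"
```

```text
F [ 0.5752 -0.7354 -0.0228] 0.0 0.9989672396668173 [-0.0001  0.1559  0.0595] phi 24.930467158595803
top [(array([275.3824, 226.5882]), array([272, 224,   8,   6,  34], dtype=int32))]
wrist []
key top [0.0592 0.1418 0.073 ]Traceback (most recent call last):
  File "<string>", line 4, in <module>
    K=ray('top',[g(tp)[-1][0]],.073)[0];print('key top',blk(K));K=wray(s,[g(w)[0][0]],.073)[0];print('key wrist',blk(K))
                                                                          ~~~~^^^
IndexError: list index out of range
```

Emit:
move_arm:
  moves:
    - [1,[-0.002,0,0.0043],[0,0,0]]
    - [1,[-0.002,0,0.0043],[0,0,0]]
    - [1,[-0.002,0,0.0043],[0,0,0]]
    - [1,[-0.002,0,0.0043],[0,0,0]]
    - [1,[-0.002,0,0.0043],[0,0,0]]
    - [1,[-0.002,0,0.0043],[0,0,0]]
    - [1,[-0.002,0,0.0043],[0,0,0]]
    - [1,[0,0,0],[0,0,0]]
    - [1,[0,0,0],[0,0,0]]
    - [1,[0,0,0],[0,0,0]]

```text
time: 28.95
eef_pos: [0.4027, 0.3196, 0.0594]
tcp_rot: [0.527, 0.658, -0.338, 0.418]
contact_force: [-0.2, 0.8, -0.5]
opening: 1.002
finger_force: 0.0
```

```bash
python3 -c "
from g import *
A,s,w,tp=rep(17)
K=ray('top',[g(tp)[-1][0]],.073)[0];print('key top',blk(K))
"
```

```text
F [-0.1855  0.7588 -0.5277] 0.0 1.0024608104737234 [-0.0003  0.1225  0.0594] phi 24.88014306857618
top [(array([286.5278, 224.1389]), array([283, 221,   8,   7,  36], dtype=int32))]
wrist []
key top [0.0594 0.1089 0.073 ]
```

```bash
python3 -c "
from plan import *
A,s=cur()
B=A.copy();B[:3,3]+=yb*.03+zb*.06;step(A,B,5)
C=pose(W(.0,.14,.13),-zb,xb);step(B,C,12)
D=pose(W(.059,.09,.13),-zb,xb);step(C,D,5)
q=s['qpos']
for X in(B,C,D):q=chk(X,q)
"
```

```text
5 x [-0.0084, -0.0, -0.0105] [0.0, 0.0, -0.0] norm 0.0134 0.0
12 x [-0.0015, 0.0, -0.0001] [-0.0002, 0.0947, 0.0002] norm 0.0015 0.095
5 x [-0.01, 0.0118, 0.0] [0.0, 0.0, 0.0] norm 0.0155 0.0
  ik [ 0.8814  0.5673  1.7226 -0.8048  1.7157  0.9259] wrist [0.3461 0.5785 0.2283] elbow [0.0733 0.2476 0.5958]
  ik [ 0.5064  0.0444  2.0473 -0.      1.0499  0.29  ] wrist [0.3991 0.3367 0.3888] elbow [-0.0318  0.0977  0.6646]
  ik [0.3889 0.1186 1.9677 0.     1.0553 0.1724] wrist [0.4675 0.3006 0.3888] elbow [0.0102 0.1132 0.662 ]
```

Emit:
move_arm:
  moves:
    - [1,[0.004,0,-0.0086],[0,0,0]]
    - [1,[0.004,0,-0.0086],[0,0,0]]
    - [1,[0.004,0,-0.0086],[0,0,0]]
    - [1,[-0.018,0,-0.009],[0,0,0]]
    - [1,[-0.018,0,-0.009],[0,0,0]]
    - [1,[-0.018,0,-0.009],[0,0,0]]
    - [0.5,[-0.0015,0,0],[0,0.0947,0]]
    - [0,[-0.0015,0,0],[0,0.0947,0]]
    - [0,[-0.0015,0,0],[0,0.0947,0]]
    - [0,[-0.0015,0,0],[0,0.0947,0]]

```text
time: 29.88
eef_pos: [0.3971, 0.3482, 0.1254]
tcp_rot: [0.582, 0.726, -0.23, 0.286]
contact_force: [0.4, -0.8, 0.0]
opening: 0.451
finger_force: 0.0
```

Emit:
move_arm:
  moves:
    - [0,[-0.0015,0,0],[0,0.0947,0]]
    - [0,[-0.0015,0,0],[0,0.0947,0]]
    - [0,[-0.0015,0,0],[0,0.0947,0]]
    - [0,[-0.0015,0,0],[0,0.0947,0]]
    - [0,[-0.0015,0,0],[0,0.0947,0]]
    - [0,[-0.0015,0,0],[0,0.0947,0]]
    - [0,[-0.0015,0,0],[0,0.0947,0]]
    - [0,[-0.0015,0,0],[0,0.0947,0]]
    - [0,[0,0,0],[0,0,0]]
    - [0,[0,0,0],[0,0,0]]

```text
time: 30.72
eef_pos: [0.3998, 0.3358, 0.1301]
tcp_rot: [0.627, 0.779, -0.001, -0.001]
contact_force: [0.3, 0.1, -0.4]
opening: 0.002
finger_force: 0.0
```

```bash
python3 -c "
from g import *
A,s,w,tp=rep(18);print(A[:3,2])
K=ray('top',[g(tp)[-1][0]],.073)[0];print('key top',blk(K))
for x in g(w):print('key wrist',blk(wray(s,[x[0]],.073)[0]),x[1])
"
```

```text
F [ 0.3115  0.0755 -0.3795] 0.0 0.002266214940275981 [0.0004 0.139  0.1301] phi 89.82286187645022
top []
wrist [(array([422.6527, 314.8869]), array([ 405,  295,   37,   41, 1388], dtype=int32))]
[-0.0029 -0.0011 -1.    ]
key top [0.4207 0.8293 0.073 ]
key wrist [0.0604 0.1104 0.073 ] [ 405  295   37   41 1388]
```

Emit:
move_arm:
  moves:
    - [0,[-0.0048,0.0102,0],[0,0,0]]
    - [0,[-0.0048,0.0102,0],[0,0,0]]
    - [0,[-0.0048,0.0102,0],[0,0,0]]
    - [0,[-0.0048,0.0102,0],[0,0,0]]
    - [0,[-0.0048,0.0102,0],[0,0,0]]
    - [0,[-0.0048,0.0102,0],[0,0,0]]
    - [0,[0,0,0.013],[0,0,0]]
    - [0,[0,0,0.013],[0,0,0]]
    - [0,[0,0,0.013],[0,0,0]]
    - [0,[0,0,0],[0,0,0]]

```text
time: 31.65
eef_pos: [0.4619, 0.3197, 0.0854]
tcp_rot: [0.626, 0.78, -0.005, -0.003]
contact_force: [-0.6, -0.0, -0.6]
opening: 0.003
finger_force: 0.0
```

```bash
python3 -c "
from g import *
A,s,w,tp=rep(19);print(A[:3,2])
for x in g(w):print('key wrist',blk(wray(s,[x[0]],.073)[0]),x[1])
h=cv2.cvtColor(w,cv2.COLOR_RGB2HSV);ys,xs=np.where(cv2.inRange(h,(50,100,40),(80,255,255)))
b=np.array([blk(p) for p in wray(s,np.c_[xs,ys],.073)]);print(b.min(0),b.max(0)) if len(b) else 0
"
```

```text
F [-0.5615 -0.041  -0.5551] 0.0 0.0030344678915240906 [0.0577 0.1099 0.0854] phi 89.31269529109575
top []
wrist [(array([327.259 , 289.1202]), array([ 303,  277,   44,   33, 1023], dtype=int32))]
[-0.0115 -0.0034 -0.9999]
key wrist [0.0622 0.1174 0.073 ] [ 303  277   44   33 1023]
[0.0518 0.108  0.073 ] [0.0704 0.123  0.073 ]
```

Emit:
move_arm:
  moves:
    - [0,[0,0.004,0.002],[0,0,0]]
    - [0,[0,0,0.003],[0,0,0]]
    - [0,[0,0,0.003],[0,0,0]]
    - [0,[0,0,0.002],[0,0,0]]
    - [0,[0,0,0.001],[0,0,0]]
    - [0,[0,0,0.001],[0,0,0]]
    - [0,[0,0,0.001],[0,0,0]]
    - [0,[0,0,0.001],[0,0,0]]
    - [0,[0,0,0],[0,0,0]]
    - [0,[0,0,0],[0,0,0]]

```text
time: 32.58
eef_pos: [0.4691, 0.3219, 0.0763]
tcp_rot: [0.626, 0.78, -0.001, -0.001]
contact_force: [-0.2, -0.2, 0.0]
opening: -0.002
finger_force: 0.0
```

```bash
python3 -c "
from plan import *
A,s=cur();print(s['contact_force'],blk(A[:3,3]))
"
```

```text
[-0.2029 -0.1549  0.0083] [0.0651 0.1105 0.0763]
```

Emit:
move_arm:
  moves:
    - [0,[0,-0.003,0],[0,0,0]]
    - [0,[0,0,0.001],[0,0,0]]
    - [0,[0,0,0.001],[0,0,0]]
    - [0,[0,0,0.001],[0,0,0]]
    - [0,[0,0,0.001],[0,0,0]]
    - [0,[0,0,0.001],[0,0,0]]
    - [0,[0,0,0.001],[0,0,0]]
    - [0,[0,0,0],[0,0,0]]
    - [0,[0,0,0],[0,0,0]]
    - [0,[0,0,0],[0,0,0]]

```text
time: 33.42
eef_pos: [0.4662, 0.3213, 0.0706]
tcp_rot: [0.626, 0.78, -0.001, -0.001]
contact_force: [-1.8, -0.7, 3.9]
opening: 0.004
finger_force: 1.9
```

```bash
python3 -c "
from plan import *
A,s=cur();print(s['contact_force'],blk(A[:3,3]))
"
```

```text
[-1.8164 -0.7314  3.9119] [0.0622 0.1105 0.0706]
```

Emit:
move_arm:
  moves:
    - [0,[0,0,0.0005],[0,0,0]]
    - [0,[0,0,0.0005],[0,0,0]]
    - [0,[0,0,0.0005],[0,0,0]]
    - [0,[0,0,0.0005],[0,0,0]]
    - [0,[0,0,0],[0,0,0]]
    - [0,[0,0,0],[0,0,0]]
    - [0,[0,0,0],[0,0,0]]
    - [0,[0,0,0],[0,0,0]]
    - [0,[0,0,0],[0,0,0]]
    - [0,[0,0,0],[0,0,0]]

```text
time: 34.25
eef_pos: [0.4662, 0.3213, 0.0695]
tcp_rot: [0.626, 0.78, -0.001, -0.001]
contact_force: [-3.9, -2.6, 9.6]
opening: 0.003
finger_force: 4.6
```

```bash
python3 -c "
from plan import *
A,s=cur();print(s['contact_force'],blk(A[:3,3]))
"
```

```text
[-3.8675 -2.6201  9.6113] [0.0622 0.1105 0.0695]
```

Emit:
move_arm:
  moves:
    - [0,[0,0,0.0005],[0,0,0]]
    - [0,[0,0,0],[0,0,0]]
    - [0,[0,0,0],[0,0,0]]
    - [0,[0,0,-0.002],[0,0,0]]
    - [0,[0,0,-0.002],[0,0,0]]
    - [0,[0,0,-0.003],[0,0,0]]
    - [0,[0,0,-0.006],[0,0,0]]
    - [0,[0,0,-0.015],[0,0,0]]
    - [0,[0,0,-0.02],[0,0,0]]
    - [0,[0,0,-0.02],[0,0,0]]

```text
time: 35.08
eef_pos: [0.466, 0.321, 0.1356]
tcp_rot: [0.626, 0.78, -0.002, -0.002]
contact_force: [-0.2, 0.6, -0.2]
opening: 0.004
finger_force: 0.0
```

Emit:
move_arm:
  moves:
    - [0,[0.02,-0.025,0],[0,0,0]]
    - [0,[0.02,-0.025,0],[0,0,0]]
    - [0,[0.02,-0.025,0],[0,0,0]]
    - [0,[0.02,-0.025,0],[0,0,0]]
    - [0,[0.03,0,0],[0,0,0]]
    - [0,[0.03,0,0],[0,0,0]]
    - [0,[0,0,0],[0,0,0]]
    - [0,[0,0,0],[0,0,0]]
    - [0,[0,0,0],[0,0,0]]
    - [0,[0,0,0],[0,0,0]]

```text
time: 35.92
eef_pos: [0.3388, 0.4356, 0.1359]
tcp_rot: [0.627, 0.779, -0.001, -0.001]
contact_force: [-0.8, 0.0, -0.3]
opening: 0.0
finger_force: 0.0
```

```bash
python3 -c "
from g import *
A,s,w,tp=rep(20)
sd=read_camera('side')
x=[x for x in g(tp) if x[0][0]>200]
if x:print('key top',blk(ray('top',[x[0][0]],.073)[0]))
print('key side px',g(sd));
for x in g(sd):print(blk(ray('side',[x[0]],.073)[0]))
for x in g(w):print('wrist',blk(wray(s,[x[0]],.073)[0]),x[1])
# bystanders: changes since the start at jar and spice, top and side
for n,i in(('top',tp),('side',sd)):
    o=cv2.imread(f'pics/{n}0.png')[:,:,::-1]
    p=camera_params(n)
    for nm,P in(('jar',(.467,.632,.05)),('spice',(.461,-.179,.05))):
        u=cv2.projectPoints(np.array([P]),p['rvec'],p['tvec'],np.array([[p['fx'],0,p['cx']],[0,p['fy'],p['cy']],[0,0,1.]]),None)[0].ravel().astype(int)
        a,b=[q[u[1]-15:u[1]+15,u[0]-12:u[0]+12].astype(int) for q in(o,i)];print(n,nm,u,np.abs(a-b).mean())
"
```

```text
F [-0.7687  0.0443 -0.274 ] 0.0 0.0002409411134098261 [-0.0377  0.2495  0.1359] phi 89.77751396020113
top [(array([286.7105, 224.1579]), array([283, 221,   8,   7,  38], dtype=int32))]
wrist []
key top [0.0592 0.1084 0.073 ]
key side px [(array([169.4375, 107.2812]), array([167, 103,   8,   8,  32], dtype=int32)), (array([183.3462, 121.4231]), array([181, 118,   6,  10,  26], dtype=int32)), (array([433.0545, 172.0273]), array([427, 165,  14,  13, 110], dtype=int32)), (array([305.7838, 218.5946]), array([302, 216,   9,   6,  37], dtype=int32))]
[0.4331 0.8432 0.073 ]
[0.3702 0.739  0.073 ]
[ 0.4262 -0.1883  0.073 ]
[0.0632 0.1055 0.073 ]
top jar [180 224] 3.991203703703704
top spice [456 226] 2.373611111111111
side jar [228 186] 69.04861111111111
side spice [456 300] 3.787037037037037
```

```bash
python3 -c "
from plant import *
print(sign_off())"
```

```text
the job is handed in; nothing more can be done
None
```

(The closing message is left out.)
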